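# Nest the clip-together dip pans

### The arm

A 6-joint arm with a two-finger parallel gripper is mounted at the origin on the work surface. World frame = base frame: x ahead of the robot, y to its left, z up, the work surface at z = 0. Lengths are in m, angles in rad, forces in N, time in s.
With the tool pointing down it reaches from about 0.325 to 0.9 m from the base axis. Payload 6.1 kg.
Tool frame: the origin (TCP) lies midway between the tips of the shut fingers; the grasp point (between the pads) lies 19 mm behind it (robot.grasp_offset is the x of the grasp point in the tool frame, in m); x points along the fingers, z is the direction in which the jaws open and shut, and the axes are right-handed (so a half turn about x gives the same grasp; the last joint's range is limited). The gripper opens to 87 mm and grips with 3 to 60 N. Pads are 19 mm wide; open, the fingers measure 117 mm over their backs; the gripper's body (75 mm by 190 mm) begins 51 mm behind the grasp point.
Start: joints at [-0.126, 0.22, 1.526, -0, 1.395, -0.126], TCP at [0.625, -0, 0.223] pointing down, gripper open.
Joint ranges: [-2.98, 2.98], [-0.91, 2.08], [0.09, 2.57], [-1.24, 4.39], [0.2, 2.65], [-2.68, 2.68]. Speed limits (rad/s): [2.57, 2.57, 3.01, 3.14, 3.14, 3.14].

### API

Orientations are given as a unit quaternion [w, x, y, z].
In Python, from plant import status, imaging, workorder, robot gives the robot as it stands.
- The arm moves only by the tool move_arm, never from a script. Its argument "commands" is text: rows parted by semicolons, each of 7 numbers parted by spaces: the turn, a rotation vector about the tool's x, y, z in rad, then the shift along the tool's x, y, z in m, then the finger opening in m, from 0 to 0.087. In form: rx ry rz tx ty tz jaw; .... A call has exactly 10 rows; each row is the pose to reach, as a shift and turn from the pose commanded when the call began, along the tool's axes at that moment; what a row does not reach only later rows make up. A row lasts 1/8 s, in which the tool goes at most 62.5 mm and 10.7 degrees, less where a joint would pass 70% of its speed; a pose out of reach is approached as far as the arm can. A call with a gripper value outside its range is refused whole. The fingers move at their own pace and stop on an object; "grip_force" is the grip in N (left out, the last holds). Time passes only in rows, so rows that repeat a pose let the fingers close, or fill a call up. It gives the time, the measured TCP pose, the force and the opening at its end, in the units of the state.
- status.state(): the state, without advancing time (a new reading comes with each control period).
- imaging.get_image(name): name is "scene" or "side" or "wrist"; returns the picture (420x560x3 uint8, blue, green, red); there is no depth.
- imaging.camera_params(name): a dict with "camera_matrix" (3x3 intrinsics, pixels), "k1" (the pictures are not rectified: a ray, as slopes to the right and down, at radius r is drawn at 1 + k1 r^2 times it, then the intrinsics apply), "R" (3x3) and "t" (3): a world point X has camera coordinates R X + t. Camera axes: x right, y down, z forward; pixel columns grow to the right and rows downward; lengths in m; the calibration is good to about 2 mm. A picture is of the moment at which its call begins: read the wrist's pose just before it. camera_params takes no time and is no camera call; for the wrist camera it gives the pose at the moment of the call.
- workorder.hand_in(): hands the job in, once; it reports no verdict.
The state is a dict: "time": time; "q": joint angles; "qd": joint speeds; "tau": joint torques, N m; "tool_pos": TCP position; "ee_rot": TCP orientation; "wrist_force": force on the tool from outside, world axes, zero at the start; "torque": the same for the moment, N m; "opening": finger opening in m.
Only numpy, scipy, OpenCV 4.12 (cv2) and the standard library are available. Lean on these libraries where they do the work, as an engineer would, in place of code of your own. Each camera call takes 0.05 s, during which the arm holds its last target. There are 200 camera calls.

### The job

Nest the three dip pans on their spring-mounted stand: the medium one fully home and level in the large one, the small one fully home and level in the medium one, handles fanned so that each is pressed into the spring clip on the rim of the pan below until it snaps through. Push firmly but do not force anything. Leave the nest upright on the stand, let go, and leave the rotor, bottle and screwdriver alone.

Things in the scene. Friction and masses are not known exactly. Their poses are not given: they have to be found in the camera images.
- large: Largest stainless dip pan, loose, 0.5 kg: 148 mm across the rim, 142 at the foot, 50 high, floor 5, wall 2.5 mm. Origin: centre of the underside, z up, +x towards its level handle: round 9 mm neck out to 90 mm from the axis, then black grip 12 mm wide, 14 tall, to 146 mm; centre line 48 mm above the underside. Rim clip 45 deg anticlockwise (from above) of the handle. Bottom of the nest.
- medium: Middle stainless dip pan, loose, 0.27 kg: 134 mm across the rim, 128 at the foot, 53 high, floor 5, wall 2.5 mm. Origin: centre of the underside, z up, +x towards its level handle: round 9 mm neck out to 90 mm from the axis, then black grip 12 mm wide, 14 tall, to 146 mm; centre line 51 mm above the underside. Rim clip as the large one's. Home, its underside is 5 mm above the large one's.
- small: Smallest stainless dip pan, loose, 0.22 kg: 120 mm across the rim, 114 at the foot, 56 high, floor 5, wall 2.5 mm. Origin: centre of the underside, z up, +x towards its level handle: round 9 mm neck out to 90 mm from the axis, then black grip 12 mm wide, 14 tall, to 146 mm; centre line 54 mm above the underside. No clip. Home, its underside is 5 mm above the medium one's.
- large_clip (a point): Where the medium pan's neck point lies when snapped in: 79.5 mm from the large pan's axis, 45 deg anticlockwise of its handle, 56 mm above its underside. Clip: two dark spring leaves, 8 mm long, with rolled lips 7 mm apart, open at the top. The neck rests on the lips, 6 mm too high, until some 10 to 16 N push it through; a pan's weight will not. Pans nest with 4 mm play all round.
- medium_clip (a point): Where the small pan's neck point lies when snapped in: 72.5 mm from the medium pan's axis, 45 deg anticlockwise of its handle, 59 mm above its underside. The clip is like the large one's.
- medium_neck (a point): Point on the centre line of the medium pan's neck that belongs in the large pan's clip: 79.5 mm from its axis, 51 mm above its underside. Axes as the pan's.
- small_neck (a point): Point on the centre line of the small pan's neck that belongs in the medium pan's clip: 72.5 mm from its axis, 54 mm above its underside. Axes as the pan's.
- stand: Vibration-isolating drain stand under the large pan, fixed to the bench: 165 mm square aluminium deck with a 6 mm lip, on four soft coil springs. Deck top about 40 mm above the bench; under a push it sinks straight down some 0.8 mm per newton (26 mm at most) and comes back. Origin: centre of its underside, on the bench.
- rotor: Bystander: turbocharger rotor, shaft 200 mm long with two bladed wheels, lying loose on a low fixed cradle at the far side of the bench, about 100 mm high. Origin: middle of the shaft; y along it.
- bottle: Bystander: white bottle, 60 mm across, 160 mm high, standing at the far left. Origin: centre of the underside.
- driver: Bystander: screwdriver 190 mm long lying at the far right. Origin: under its middle; x along it.
There are look-alikes about, which are no part of the job. Leave any red look-alike of the large alone.

How it is judged:
At the end, for the whole second after the job is handed in: Medium in large and small in medium: neck within 8 mm of its clip's point and no more than 2 mm above it, underside no more than 2.5 mm above home, level with the pan below within 1.7 degrees; large pan upright on the stand (2.3 degrees, 5 mm, within 25 mm of its centre); all at rest (distance between medium_neck and large_clip below 0.008 m and z of medium_neck in the frame of large below 0.058 m and z of medium in the frame of large below 0.0075 m and angle between the z axis of medium and the z axis of large, either way round below 0.03 rad and linear speed of each of medium, small, large below 0.01 m/s and distance between small_neck and medium_clip below 0.008 m and z of small_neck in the frame of medium below 0.061 m and z of small in the frame of medium below 0.0075 m and angle between the z axis of small and the z axis of medium, either way round below 0.03 rad and z of large in the frame of stand below 0.045 m and horizontal distance between large and stand below 0.025 m and angle between large's own z axis and vertical below 0.04 rad); the robot touches nothing.
It fails at once if the nest is forced: pressed on its stand with more than 50 N, the pans' own weight of about 10 N included (contact force between large and stand above 50 N).
It fails at once if the rotor is moved more than 15 mm (distance of rotor from where it was at the start of the episode above 0.015 m).
It fails at once if the bottle is moved more than 20 mm (distance of bottle from where it was at the start of the episode above 0.02 m).
It fails at once if the screwdriver is moved more than 20 mm (distance of driver from where it was at the start of the episode above 0.02 m).
It also fails if it takes over 72 s, if anything falls off the work surface, if the arm or the gripper's body presses on something with over 40 N, if the wrist force passes 120 N, or if a joint passes its speed limit or range.

## Working session

There is one attempt and no reset: what is moved stays moved. The work goes in short steps, Python scripts to look and compute and a tool call to move; the robot and the scene stay as the last step left them, time stands still between calls to the robot, and variables do not carry over. Pictures are saved under pics/ and viewed, about 8 in all and at most 12, crops included, and the job is handed in when it is done.

Besides the shell and the picture viewer there is one more tool, called after "Emit:" by a JSON object that holds its "name" and its "arguments", one argument or row to a line. move_arm: Moves the arm, as the interface text tells. Its arguments: {"type":"object","properties":{"commands":{"type":"string"},"grip_force":{"type":"number"}},"required":["commands"]}

```bash
mkdir -p pics; ls
cat > h.py <<'E'
import numpy as np, cv2
from plant import status, imaging, workorder, robot
def snap(name,fn=None):
    p=imaging.camera_params(name); im=imaging.get_image(name)
    if fn: cv2.imwrite('pics/'+fn,im)
    return im,p
def ray(p,uv):
    K=np.array(p['camera_matrix']);R=np.array(p['R']);t=np.array(p['t'])
    d=np.array([(uv[0]-K[0,2])/K[0,0],(uv[1]-K[1,2])/K[1,1]]);s=d.copy()
    for _ in range(30): s=d/(1+p['k1']*(s@s))
    v=R.T@np.array([s[0],s[1],1]); return -R.T@t, v/np.linalg.norm(v)
def plane(p,uv,z):
    o,v=ray(p,uv); return o+v*(z-o[2])/v[2]
def tri(p1,a,p2,b):
    o1,v1=ray(p1,a);o2,v2=ray(p2,b)
    s=np.linalg.lstsq(np.c_[v1,-v2],o2-o1,rcond=None)[0]
    A=o1+s[0]*v1;B=o2+s[1]*v2; return (A+B)/2,np.linalg.norm(A-B)
def proj(p,X):
    K=np.array(p['camera_matrix']);c=np.array(p['R'])@X+np.array(p['t']);s=c[:2]/c[2]
    s=s*(1+p['k1']*(s@s)); return K[:2,:2]@s+K[:2,2]
E
python3 - <<'E'
from h import *
import json
ims=[]
for n in ("scene","side","wrist"):
    im,p=snap(n,n+'0.png'); json.dump({k:np.array(v).tolist() for k,v in p.items()},open(n+'0.json','w'))
    print(n,-np.array(p['R']).T@np.array(p['t'])); ims.append(im)
s=status.state();print(s)
E
```

```text
pics
scene [1.1102538  0.08765153 0.97504791]
side [ 0.27468148 -0.91648212  1.20263106]
wrist [0.62493272 0.08445672 0.38345174]
{'time': 0.15, 'q': array([-1.26087958e-01,  2.21065207e-01,  1.52736106e+00, -1.60113905e-05,
        1.39470423e+00, -1.26091629e-01]), 'qd': array([ 0.00259876, -0.00049928, -0.00216609,  0.0003559 ,  0.00141932,
        0.00099487]), 'tau': array([ 5.44750201e-04, -4.95191681e+01, -3.87881935e+01,  6.99610985e-02,
        5.31197037e-02, -7.11234907e-05]), 'tool_pos': array([6.24512587e-01, 6.00385391e-05, 2.21669275e-01]), 'ee_rot': array([7.06566477e-01, 6.05525620e-05, 7.07646667e-01, 6.51403724e-05]), 'wrist_force': array([ 0.1959473 ,  0.98924735, -0.30002341]), 'torque': array([-0.03373874, -0.02041721,  0.00092007]), 'opening': 0.08656272724545276}
```

View pics/scene0.png

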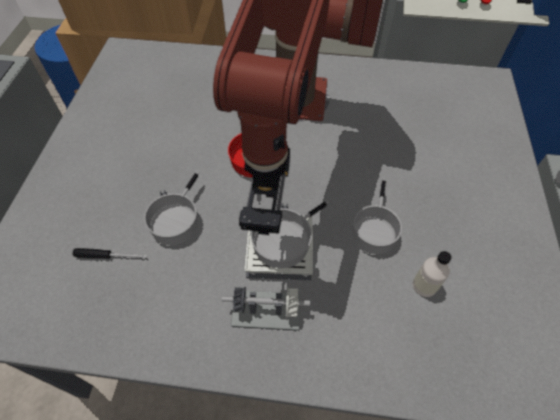

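View pics/side0.png

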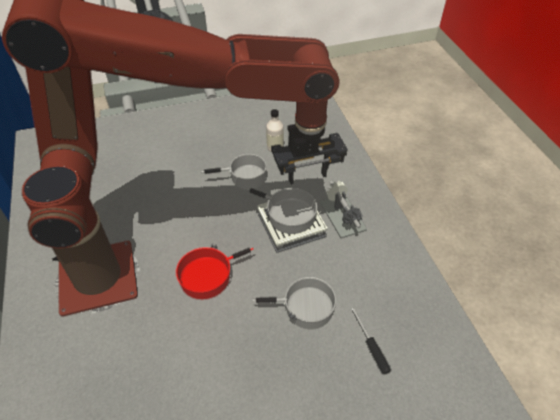

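The scene view shows the large pan on the stand at (281,238), one pan at (172,217) with a bump like a clip at (162,192), and one at (378,228). A red look-alike is partly hidden at (245,155). The bottle is at (432,275), the rotor at (265,302) and the screwdriver at (110,254). The side view shows the same three pans at (292,208), (310,300) and (249,170). I'll enlarge the candidates to confirm which is which.

Run:
```python
import cv2,numpy as np
a=cv2.imread('pics/scene0.png');b=cv2.imread('pics/side0.png')
def c(im,x,y,w=100): return cv2.resize(im[y:y+w,x:x+w],(266,266),interpolation=cv2.INTER_CUBIC)
m=np.vstack([np.hstack([c(a,130,160),c(a,235,185),c(a,330,165)]),np.hstack([c(b,250,255),c(b,240,160),c(b,195,120)])])
cv2.imwrite('pics/crops.png',m)
```

```text
(no output)
```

View pics/crops.png

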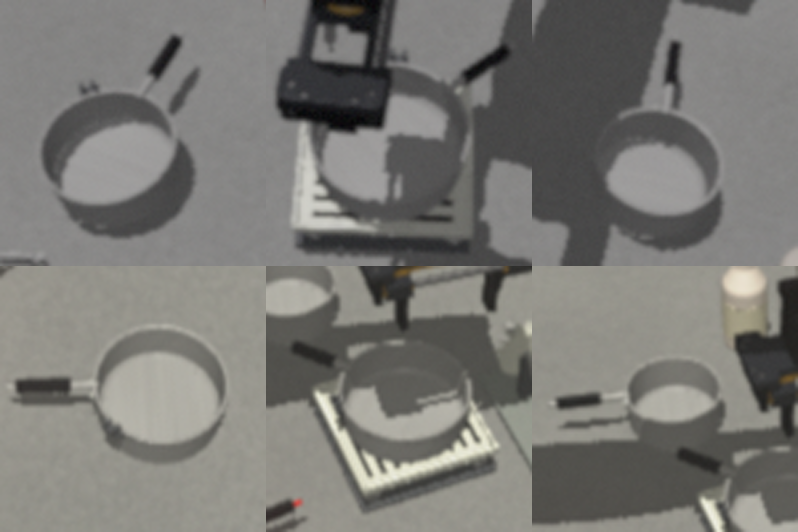

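View pics/wrist0.png

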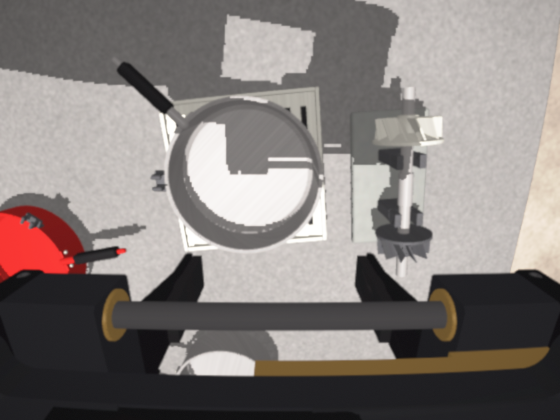

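The crops confirm it. Left pan (scene 172,217; side 310,300): rim clip at (162,192) and the bigger of the two, so **medium**. Right pan (scene 378,228; side 249,170): no clip and smaller, so **small**. The pan on the white stand, with a clip at wrist (158,181), is **large**. The red one is the look-alike. Next I'll triangulate roughly.

Run:
```python
from h import *
import json
L=lambda n:json.load(open(n+'0.json'))
a,b,w=L('scene'),L('side'),L('wrist')
for n,u,v in [('Mrim',(170.6,215.6),(310.5,298.2)),('Mgrip',(191.7,181.8),(266.2,300.1)),('Srim',(377.4,225.9),(248.4,167)),('Sgrip',(383.4,189),(212.3,170.4)),('Lrim',(282,238.4),(292.3,207))]:
    X,e=tri(a,u,b,v); print(n,X.round(3),round(e,4))
for n,u,z in [('Lrim',(245,172),.09),('Lgripmid',(146,90),.088),('Lclip',(158,181),.096)]: print(n,plane(w,u,z).round(3))
print(w['camera_matrix'],w['k1'],np.round(w['R'],3))
```

```text
Mrim [ 0.55  -0.269  0.049] 0.001
Mgrip [ 0.435 -0.241  0.049] 0.0017
Srim [0.514 0.268 0.05 ] 0.0023
Sgrip [0.395 0.284 0.053] 0.0025
Lrim [0.595 0.032 0.075] 0.0019
Lrim [0.593 0.033 0.09 ]
Lgripmid [0.507 0.106 0.088]
Lclip [0.513 0.026 0.096]
[[318.4195812179441, 0.0, 278.9365080272532], [0.0, 318.4195812179441, 216.1478880386569], [0.0, 0.0, 1.0]] -0.07141294317428916 [[ 1.     0.001 -0.001]
 [ 0.001 -0.952  0.307]
 [-0.001 -0.307 -0.952]]
```

Emit:
{"name": "move_arm", "arguments": {
  "commands": "0.18 0 0 0 0.003 -0.016 0.087; 0.36 0 0 0 0.006 -0.032 0.087; 0.54 0 0 0 0.009 -0.048 0.087; 0.72 0 0 0 0.012 -0.064 0.087; 0.9 0 0 0 0.015 -0.08 0.087; 1.08 0 0 0 0.018 -0.096 0.087; 1.26 0 0 0 0.021 -0.112 0.087; 1.4 0 0 0 0.024 -0.13 0.087; 1.484 0 0 0 0.024 -0.132 0.087; 1.484 0 0 0 0.024 -0.132 0.087"
}}

```text
time: 1.4
tool_pos: [0.4927, 0.024, 0.2224]
ee_rot: [0.521, 0.478, 0.521, -0.478]
wrist_force: [0.6, -0.8, -0.0]
opening: 0.0872
```

Run:
```python
from h import *
import json
im,p=snap('wrist','w1.png'); json.dump({k:np.array(v).tolist() for k,v in p.items()},open('w1.json','w'))
s=status.state();print(s['time'],s['tool_pos'],s['ee_rot'],s['wrist_force'])
```

```text
1.45 [0.49292658 0.02399319 0.22247129] [ 0.52163172  0.47735948  0.52165809 -0.4773899 ] [ 0.07731302 -0.15073312 -0.13108176]
```

View pics/w1.png

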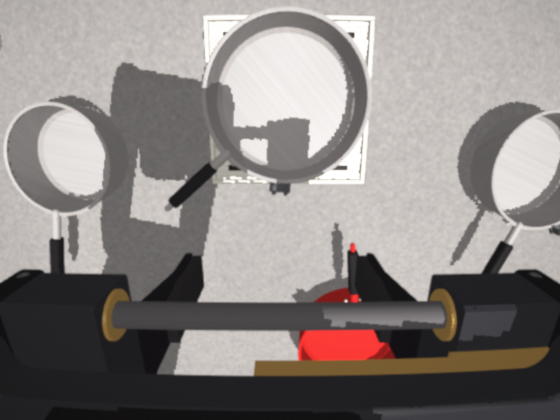

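The view shows the large rim circle centred at about (287,96), its handle going to (172,206) and its clip at (281,187). The small pan is at left (57,158) with its handle down at (57,255), and the medium is partly visible at right (540,170) with its handle at (495,262). The red pan lies below.

```bash
cat >> h.py <<'E'
from scipy.optimize import least_squares
def rim(im,p,c,z,R,dr=.008):
    """bright-ring rim fit in plane z: returns centre, radius (of rim mid-line), residual"""
    g=cv2.GaussianBlur(cv2.cvtColor(im,cv2.COLOR_BGR2GRAY),(0,0),.7).astype(np.float32); c=np.array(c,float)
    for it in range(3):
        P=[]
        for a in np.arange(0,2*np.pi,np.pi/90):
            rr=np.arange(R-dr,R+dr,.0003); d=np.array([np.cos(a),np.sin(a)])
            uv=np.array([proj(p,np.r_[c+r*d,z]) for r in rr],np.float32)
            if uv.min()<2 or uv[:,0].max()>556 or uv[:,1].max()>416: continue
            v=cv2.remap(g,uv[:,0].copy(),uv[:,1].copy(),cv2.INTER_LINEAR).ravel()
            k=v.argmax()
            if 3<k<len(rr)-4 and v[k]-v.min()>25: P.append(c+rr[k]*d)
        P=np.array(P); f=lambda q:np.hypot(*(P-q[:2]).T)-q[2]
        q=least_squares(f,[*c,R],loss='soft_l1',f_scale=.0007).x; c=q[:2]; dr=max(dr*.7,.004)
    return q.round(4),len(P),np.median(abs(f(q))).round(5)
E
python3 - <<'E'
from h import *
import json
w0,w1=[json.load(open(f)) for f in('wrist0.json','w1.json')]
i0,i1=cv2.imread('pics/wrist0.png'),cv2.imread('pics/w1.png')
for z in(.085,.09,.095):
    print('L',z,rim(i0,w0,(.594,.033),z,.0728),rim(i1,w1,(.594,.033),z,.0728))
for z in (.05,.056): print('S',z,rim(i1,w1,(.514,.268),z,.0588))
for z in (.05,.053): print('M',z,rim(i1,w1,(.55,-.269),z,.0658))
# dark masks
for n,i,w,box in(('L0',i0,w0,(100,50,190,130)),('L1',i1,w1,(160,130,225,215))):
    x0,y0,x1,y1=box; m=np.zeros(i.shape[:2],np.uint8); m[y0:y1,x0:x1]=(i[y0:y1,x0:x1].max(2)<45)*255
    pts=np.argwhere(m)[:,::-1].astype(np.float32); W=np.array([plane(w,u,.088)[:2] for u in pts],np.float32)
    vx,vy,x,y=cv2.fitLine(W,cv2.DIST_HUBER,0,.001,.001).ravel(); print(n,len(pts),x,y,np.degrees(np.arctan2(vy,vx)))
for n,i,w,box in(('c0',i0,w0,(148,166,170,195)),('c1',i1,w1,(266,176,296,198))):
    x0,y0,x1,y1=box; print(n); print(i[y0:y1,x0:x1].max(2)[::2,::2])
E
```

```text
L 0.085 (array([0.591 , 0.0253, 0.0746]), 43, np.float64(0.00093)) (array([0.591 , 0.0251, 0.0741]), 56, np.float64(0.00013))
L 0.09 (array([0.5922, 0.0265, 0.0742]), 101, np.float64(0.00056)) (array([0.5908, 0.025 , 0.0731]), 84, np.float64(0.00032))
L 0.095 (array([0.593 , 0.0278, 0.0735]), 121, np.float64(0.00064)) (array([0.5914, 0.0253, 0.0727]), 95, np.float64(0.00138))
S 0.05 (array([0.5118, 0.2688, 0.0604]), 116, np.float64(0.00023))
S 0.056 (array([0.5129, 0.2645, 0.0593]), 108, np.float64(0.00021))
M 0.05 (array([ 0.5433, -0.2745,  0.0619]), 45, np.float64(0.00045))
M 0.053 (array([ 0.5462, -0.2735,  0.0638]), 50, np.float64(0.00068))
L0 810 0.5053071 0.10920295 -43.746616
L1 575 0.5064421 0.10765648 -43.898815
c0
[[198 197 198 204 209 209 202 200 217 220 165]
 [203 202 202 203 206 206 201 201 216 220 152]
 [199 199 201 187 138 132 130 136 191 220 149]
 [200 198 197 165  83  69  68  71 162 218 148]
 [200 195 157 103  71  68  62  76 167 216 147]
 [199 177 114 107 108 105  87 128 186 216 146]
 [197 165 130 128 123 120 108 139 185 217 155]
 [194 196 188 182 136 132 135 141 180
[... 336 characters left out ...]
3]]
c1
[[146 121 112 108 107 107 108 108 108 108 108 108 108 107 107]
 [222 214 192 172 156 128 110 109 109 109 109 111 111 110 114]
 [233 223 224 224 222 180 126 125 125 124 125 127 130 130 130]
 [231 182 146 166 188 159 114 115 116 118 122 120 123 138 139]
 [198 190 103  74 103 102  74  75  75  75  74  74 129 190 193]
 [197 194  97  93 117  94  70  69  69  67  65  67 147 200 201]
 [195 185  92  97 126  98  70  69  69  66  66  69 157 197 198]
 [193 176 101  87 104  85  72  71  69  67  65  71 160 197 197]
 [197 192 180  96  72 132 149 151 138  78  69 105 177 199 198]
 [200 199 196 144 137 186 201 204 194 111 109 181 201 199 198]
 [201 200 196 194 196 201 203 204 204 187 185 195 201 199 202]]
```

Emit:
{"name": "move_arm", "arguments": {
  "commands": "0.05 0 0 0 -0.01 0.04 0.06; 0.1 0 0 0 -0.02 0.08 0.04; 0.15 0 0 0 -0.03 0.12 0.04; 0.2 0 0 0 -0.04 0.16 0.04; 0.25 0 0 0 -0.05 0.2 0.04; 0.3 0 0 0.01 -0.06 0.24 0.04; 0.33 0 0 0.02 -0.069 0.266 0.04; 0.33 0 0 0.03 -0.069 0.266 0.04; 0.33 0 0 0.03 -0.069 0.266 0.04; 0.33 0 0 0.03 -0.069 0.266 0.04"
}}

```text
time: 2.7
tool_pos: [0.4478, -0.2461, 0.1928]
ee_rot: [0.436, 0.557, 0.436, -0.556]
wrist_force: [1.1, 0.4, 0.8]
opening: 0.04
```

Run:
```python
from h import *
import json
im,p=snap('wrist','w2.png'); json.dump({k:np.array(v).tolist() for k,v in p.items()},open('w2.json','w'))
s=status.state();print(s['time'],s['tool_pos'],s['ee_rot'],s['wrist_force'])
w0,w1=[json.load(open(f)) for f in('wrist0.json','w1.json')]
for z in(.098,.102): print('clip',plane(w0,(158.5,180),z).round(4),plane(w1,(279.5,190),z).round(4))
for z in (.05,.053): print('M',z,rim(im,p,(.546,-.271),z,.0658))
```

```text
2.75 [ 0.44787876 -0.24624218  0.19302571] [ 0.43639276  0.5566695   0.43596195 -0.55643293] [-0.57385997  0.19878523 -0.16091639]
clip [0.514  0.0272 0.098 ] [0.5111 0.0244 0.098 ]
clip [0.5156 0.028  0.102 ] [0.512  0.0245 0.102 ]
M 0.05 (array([ 0.5487, -0.2733,  0.067 ]), 149, np.float64(0.0002))
M 0.053 (array([ 0.5486, -0.2732,  0.0663]), 149, np.float64(4e-05))
```

View pics/w2.png

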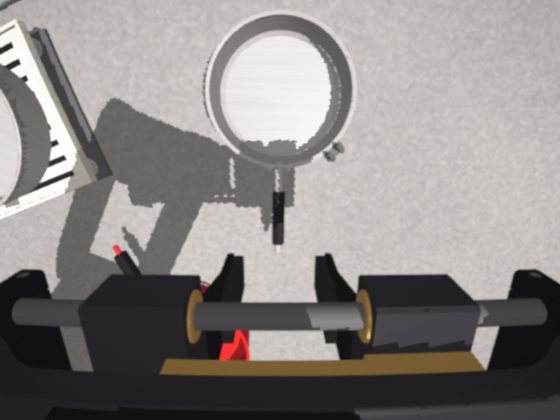

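The medium rim is centred at (281,90), its clip is at (335,152), and its grip runs from (279,192) to (278,245), roughly in line with the jaws. The fitted radius of 66 mm at z = 53 mm matches the medium pan.

```bash
cat >> h.py <<'E'
def grip(i,p,box,z,thr=45):
    x0,y0,x1,y1=box; m=np.zeros(i.shape[:2],np.uint8); m[y0:y1,x0:x1]=(i[y0:y1,x0:x1].max(2)<thr)*255
    W=np.array([plane(p,u,z)[:2] for u in np.argwhere(m)[:,::-1]],np.float32)
    vx,vy,x,y=cv2.fitLine(W,cv2.DIST_HUBER,0,.001,.001).ravel(); d=np.array([vx,vy]); s=(W-[x,y])@d
    e=[np.array([x,y])+k*d for k in(s.min(),s.max())]
    return len(W),np.round([x,y],4),np.degrees(np.arctan2(vy,vx)).round(2),np.round(e,4)
def toolshift(s,X,head):
    """shift in tool axes to bring TCP to X (tool down), turn about tool x so that tool y heads 'head' deg"""
    from scipy.spatial.transform import Rotation as Ro
    w,x,y,z=s['ee_rot']; R=Ro.from_quat([x,y,z,w]).as_matrix()
    cur=np.degrees(np.arctan2(R[1,1],R[0,1])); t=R.T@(np.array(X)-s['tool_pos'])
    print('heading now',cur.round(2),'turn x',np.radians((cur-head+180)%360-180).round(4),'shift',t.round(4),'axis x',R[:,0].round(4))
E
python3 - <<'E'
from h import *
import json
p=json.load(open('w2.json'));im=cv2.imread('pics/w2.png')
print(grip(im,p,(262,185,295,252),.056))
print(robot.grasp_offset)
c=np.array([.5486,-.2732]);n,g,h,e=grip(im,p,(262,185,295,252),.056)
d=g-c;H=np.degrees(np.arctan2(d[1],d[0]));print(H,np.hypot(*d),[np.hypot(*(k-c)) for k in e])
u=d/np.hypot(*d)
toolshift(status.state(),[*(c+.103*u),.051-.019],H-180)
print(proj(p,np.r_[c+.0795*u,.053]))
E
```

```text
(289, array([ 0.448 , -0.2466], dtype=float32), np.float32(-22.5), array([[ 0.4162, -0.2334],
       [ 0.4599, -0.2516]], dtype=float32))
-0.0187
165.18917461440677 0.10405727801874058 [np.float64(0.13825265517090893), np.float64(0.09129212222771046)]
heading now -13.83 turn x 0.0172 shift [0.161  0.0011 0.0003] axis x [ 6.e-04 -3.e-04 -1.e+00]
[279.22582374 179.97662528]
```

Emit:
{"name": "move_arm", "arguments": {
  "commands": "0.015 0 0 0.03 0.001 0 0.04; 0.015 0 0 0.07 0.001 0 0.04; 0.015 0 0 0.11 0.001 0 0.04; 0.015 0 0 0.14 0.001 0 0.04; 0.015 0 0 0.161 0.001 0 0.04; 0.015 0 0 0.161 0.001 0 0.04; 0.015 0 0 0.161 0.001 0 0.0; 0.015 0 0 0.161 0.001 0 0.0; 0.015 0 0 0.161 0.001 0 0.0; 0.015 0 0 0.161 0.001 0 0.0",
  "grip_force": 60
}}

```text
time: 4.0
tool_pos: [0.4487, -0.2474, 0.0322]
ee_rot: [0.432, 0.56, 0.431, -0.56]
wrist_force: [0.3, 1.4, 3.7]
opening: 0.0113
```

Run:
```python
from h import *
import json
im,p=snap('wrist','w3.png'); json.dump({k:np.array(v).tolist() for k,v in p.items()},open('w3.json','w'))
s=status.state();print(s['time'],s['tool_pos'],s['ee_rot'],s['wrist_force'],s['opening'])
for z in (.053,):print('M',z,rim(im,p,(.5486,-.2732),z,.0658))
```

```text
4.05 [ 0.44872964 -0.2473505   0.03220775] [ 0.43176702  0.56039319  0.43116952 -0.56002639] [-0.42808075  1.17938539  4.10157615] 0.011347609460043317
M 0.053 (array([ 0.5487, -0.2742,  0.0662]), 102, np.float64(0.00023))
```

Emit:
{"name": "move_arm", "arguments": {
  "commands": "0 0 0 -0.005 0 0 0; 0 0 0 -0.015 0 0 0; 0 0 0 -0.03 0 0 0; 0 0 0 -0.05 0 0 0; 0 0 0 -0.075 0 0 0; 0 0 0 -0.1 0 0 0; 0 0 0 -0.115 0 0 0; 0 0 0 -0.12 0 0 0; 0 0 0 -0.12 0 0 0; 0 0 0 -0.12 0 0 0"
}}

```text
time: 5.3
tool_pos: [0.4476, -0.2468, 0.1504]
ee_rot: [-0.431, -0.56, -0.432, 0.56]
wrist_force: [0.4, 0.7, -3.5]
opening: 0.0114
```

Run:
```python
from h import *
import json
im,p=snap('wrist','w4.png'); json.dump({k:np.array(v).tolist() for k,v in p.items()},open('w4.json','w'))
s=status.state();print(s['time'],s['tool_pos'],s['ee_rot'],s['wrist_force'],s['torque'],s['opening'])
for z in (.173,.168,.163):print('M',z,rim(im,p,s['tool_pos'][:2]+[.1,-.0268],z,.0658))
```

```text
5.35 [ 0.4476594  -0.24676063  0.1503863 ] [-0.43075249 -0.56002598 -0.43217937  0.56039645] [ 0.6002526   0.86928823 -2.55184609] [0.1116962  0.31544458 0.00160396] 0.011423719099521409
M 0.173 (array([ 0.5465, -0.2735,  0.0645]), 93, np.float64(4e-05))
M 0.168 (array([ 0.5472, -0.2737,  0.0668]), 100, np.float64(0.00013))
M 0.163 (array([ 0.5474, -0.2734,  0.0677]), 17, np.float64(0.00023))
```

Run:
```python
from h import *
toolshift(status.state(),[.4883,.0237,.165],1.15)
```

```text
heading now -14.79 turn x -0.2783 shift [-0.0143 -0.0298 -0.2719] axis x [-0.0016  0.0013 -1.    ]
```

Emit:
{"name": "move_arm", "arguments": {
  "commands": "-0.02 0 0 -0.014 -0.001 -0.01 0; -0.06 0 0 -0.014 -0.005 -0.045 0; -0.1 0 0 -0.014 -0.01 -0.09 0; -0.14 0 0 -0.014 -0.015 -0.135 0; -0.18 0 0 -0.014 -0.02 -0.18 0; -0.22 0 0 -0.014 -0.024 -0.225 0; -0.26 0 0 -0.014 -0.028 -0.255 0; -0.278 0 0 -0.014 -0.03 -0.27 0; -0.278 0 0 -0.014 -0.03 -0.272 0; -0.278 0 0 -0.014 -0.03 -0.272 0"
}}

```text
time: 6.6
tool_pos: [0.4887, 0.0227, 0.1656]
ee_rot: [0.505, 0.495, 0.505, -0.495]
wrist_force: [-0.3, -0.7, -1.8]
opening: 0.0115
```

Run:
```python
from h import *
import json
im,p=snap('wrist','w5.png'); json.dump({k:np.array(v).tolist() for k,v in p.items()},open('w5.json','w'))
s=status.state();print(s['time'],s['tool_pos'],s['wrist_force'],s['opening'])
toolshift(s,[.4883,.0237,.150],1.15)
for z in (.184,):print('M',z,rim(im,p,s['tool_pos'][:2]+[.103,.002],z,.0658))
```

```text
6.65 [0.48872746 0.02250947 0.16560111] [ 0.72884417 -0.22739589 -2.81255198] 0.011052974786144719
heading now 1.07 turn x -0.0015 shift [ 0.0156 -0.0004 -0.0012] axis x [-1.e-04 -4.e-04 -1.e+00]
M 0.184 (array([0.5917, 0.024 , 0.0665]), 87, np.float64(0.00016))
```

View pics/w5.png

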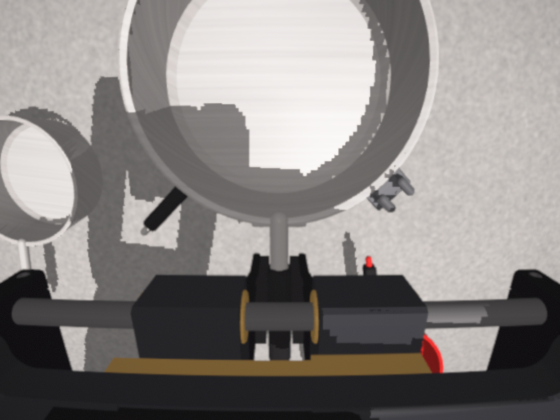

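The medium pan hangs over the large, its neck running straight to the jaws at (279,240). The rim is centred at about (280,75) and the large's handle is still visible at (165,205). I'll shift 1 mm sideways and lower it.

Emit:
{"name": "move_arm", "arguments": {
  "commands": "0 0 0 0.01 0 -0.001 0; 0 0 0 0.02 0 -0.001 0; 0 0 0 0.03 0 -0.001 0; 0 0 0 0.04 0 -0.001 0; 0 0 0 0.05 0 -0.001 0; 0 0 0 0.058 0 -0.001 0; 0 0 0 0.066 0 -0.001 0; 0 0 0 0.072 0 -0.001 0; 0 0 0 0.076 0 -0.001 0; 0 0 0 0.076 0 -0.001 0"
}}

```text
time: 7.9
tool_pos: [0.4885, 0.0244, 0.0893]
ee_rot: [0.505, 0.495, 0.505, -0.495]
wrist_force: [-0.2, -0.8, -3.3]
opening: 0.011
```

```bash
cat > st.py <<'E'
from h import *
s=status.state();print(s['time'].__round__(2),s['tool_pos'].round(4),s['wrist_force'].round(2),s['torque'].round(3),s['opening'].__round__(4)); toolshift(s,s['tool_pos'],0)
E
python3 st.py
```

```text
7.9 [0.4885 0.0244 0.0893] [-0.19 -0.81 -3.26] [ 0.065  0.326 -0.004] 0.011
heading now 1.13 turn x 0.0198 shift [0. 0. 0.] axis x [-5.e-04  1.e-04 -1.e+00]
```

Emit:
{"name": "move_arm", "arguments": {
  "commands": "0 0 0 0.002 0 0 0; 0 0 0 0.004 0 0 0; 0 0 0 0.006 0 0 0; 0 0 0 0.008 0 0 0; 0 0 0 0.01 0 0 0; 0 0 0 0.011 0 0 0; 0 0 0 0.012 0 0 0; 0 0 0 0.012 0 0 0; 0 0 0 0.012 0 0 0; 0 0 0 0.012 0 0 0"
}}

```text
time: 9.15
tool_pos: [0.4889, 0.0245, 0.0777]
ee_rot: [0.505, 0.495, 0.505, -0.495]
wrist_force: [-1.6, 2.6, 2.6]
opening: 0.0114
```

```bash
python3 st.py
```

```text
9.15 [0.4889 0.0245 0.0777] [-1.61  2.61  2.63] [0.301 0.366 0.042] 0.0114
heading now 1.14 turn x 0.0198 shift [0. 0. 0.] axis x [ 5.e-04  1.e-04 -1.e+00]
```

Emit:
{"name": "move_arm", "arguments": {
  "commands": "0 0 0 0.001 0 0 0; 0 0 0 0.002 0 0 0; 0 0 0 0.003 0 0 0; 0 0 0 0.004 0 0 0; 0 0 0 0.005 0 0 0; 0 0 0 0.005 0 0 0; 0 0 0 0.005 0 0 0; 0 0 0 0.005 0 0 0; 0 0 0 0.005 0 0 0; 0 0 0 0.005 0 0 0"
}}

```text
time: 10.4
tool_pos: [0.4891, 0.0245, 0.0732]
ee_rot: [0.505, 0.495, 0.505, -0.495]
wrist_force: [-3.2, 2.3, 8.1]
opening: 0.0117
```

Run:
```python
exec(open('st.py').read())
import json
im,p=snap('wrist','w6.png'); json.dump({k:np.array(v).tolist() for k,v in p.items()},open('w6.json','w'))
for z in(.086,.09,.094):print('M',z,rim(im,p,s['tool_pos'][:2]+[.103,.002],z,.0658))
cv2.imwrite('pics/w6c.png',cv2.resize(im[120:310,180:400],None,fx=3,fy=3,interpolation=cv2.INTER_CUBIC))
```

```text
10.4 [0.4891 0.0245 0.0732] [-3.2   2.25  8.06] [ 0.38   0.633 -0.05 ] 0.0117
heading now 1.14 turn x 0.0199 shift [0. 0. 0.] axis x [ 8.e-04  0.e+00 -1.e+00]
M 0.086 (array([0.5926, 0.025 , 0.0671]), 2, np.float64(0.0))
M 0.09 (array([0.5929, 0.0259, 0.0681]), 95, np.float64(0.0003))
M 0.094 (array([0.5923, 0.0259, 0.0663]), 94, np.float64(0.00028))
```

View pics/w6c.png

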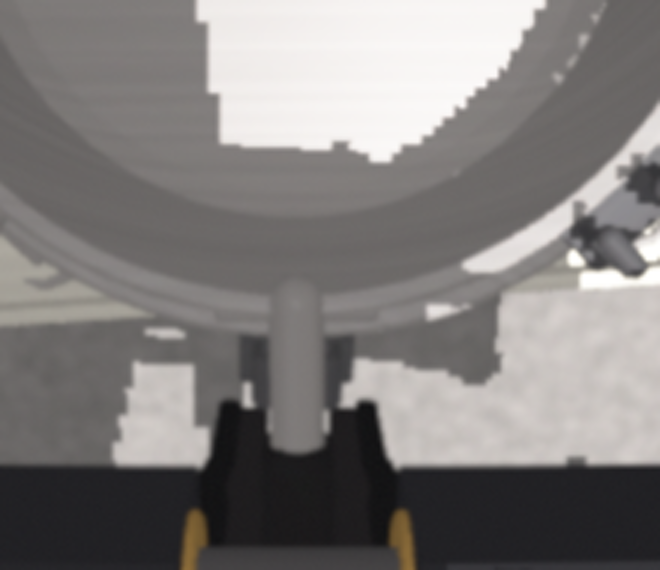

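The neck at crop (298,370) sits centred between the clip's dark leaves at (255,360) and (338,360), resting on the lips. I'll press on.

Emit:
{"name": "move_arm", "arguments": {
  "commands": "0 0 0 0.001 0 0 0; 0 0 0 0.002 0 0 0; 0 0 0 0.003 0 0 0; 0 0 0 0.004 0 0 0; 0 0 0 0.005 0 0 0; 0 0 0 0.005 0 0 0; 0 0 0 0.005 0 0 0; 0 0 0 0.005 0 0 0; 0 0 0 0.005 0 0 0; 0 0 0 0.005 0 0 0"
}}

```text
time: 11.7
tool_pos: [0.4894, 0.0244, 0.0689]
ee_rot: [0.505, 0.495, 0.505, -0.495]
wrist_force: [-5.3, 2.9, 13.0]
opening: 0.0113
```

```bash
python3 st.py
```

```text
11.7 [0.4894 0.0244 0.0689] [-5.28  2.94 12.99] [0.346 0.859 0.045] 0.0113
heading now 1.14 turn x 0.0199 shift [0. 0. 0.] axis x [ 1.2e-03 -1.0e-04 -1.0e+00]
```

Emit:
{"name": "move_arm", "arguments": {
  "commands": "0 0 0 0.001 -0.0005 0 0; 0 0 0 0.002 -0.001 0 0; 0 0 0 0.003 -0.001 0 0; 0 0 0 0.004 -0.001 0 0; 0 0 0 0.004 -0.001 0 0; 0 0 0 0.004 -0.001 0 0; 0 0 0 0.004 -0.001 0 0; 0 0 0 0.004 -0.001 0 0; 0 0 0 0.004 -0.001 0 0; 0 0 0 0.004 -0.001 0 0"
}}

```text
time: 12.95
tool_pos: [0.4891, 0.0243, 0.065]
ee_rot: [0.506, 0.496, 0.504, -0.494]
wrist_force: [-3.5, 1.5, 11.5]
opening: 0.0117
```

Run:
```python
exec(open('st.py').read())
import json
im,p=snap('wrist','w7.png'); json.dump({k:np.array(v).tolist() for k,v in p.items()},open('w7.json','w'))
for z in(.082,.086,.09):print('M',z,rim(im,p,s['tool_pos'][:2]+[.103,.002],z,.0658))
```

```text
12.95 [0.4891 0.0243 0.065 ] [-3.52  1.5  11.52] [0.359 0.24  0.044] 0.0117
heading now 1.14 turn x 0.0198 shift [0. 0. 0.] axis x [ 3.e-03 -3.e-04 -1.e+00]
M 0.082 (array([0.5925, 0.0262, 0.0675]), 8, np.float64(0.00013))
M 0.086 (array([0.5933, 0.0258, 0.0673]), 103, np.float64(0.00029))
M 0.09 (array([0.5927, 0.0257, 0.0653]), 100, np.float64(0.00032))
```

Emit:
{"name": "move_arm", "arguments": {
  "commands": "0 0 0 -0.002 0 0 0; 0 0 0 -0.004 0 0 0; 0 0 0 -0.006 0 0 0; 0 0 0 -0.008 0 0 0; 0 0 0 -0.009 0 0 0; 0 0 0 -0.009 0 0 0; 0 0 0 -0.009 0 0 0.02; 0 0 0 -0.009 0 0 0.03; 0 0 0 -0.009 0 0 0.03; 0 0 0 -0.009 0 0 0.03"
}}

```text
time: 14.25
tool_pos: [0.4872, 0.0244, 0.0722]
ee_rot: [0.505, 0.495, 0.505, -0.495]
wrist_force: [0.1, -0.1, -0.8]
opening: 0.0292
```

Run:
```python
exec(open('st.py').read())
im,p=snap('wrist','w8.png')
for z in(.094,.098):print('M',z,rim(im,p,(.5925,.0258),z,.0658))
```

```text
14.25 [0.4872 0.0244 0.0722] [ 0.09 -0.05 -0.82] [ 0.005  0.106 -0.031] 0.0292
heading now 1.13 turn x 0.0198 shift [0. 0. 0.] axis x [-0.0011 -0.     -1.    ]
M 0.094 (array([0.5931, 0.0255, 0.0677]), 103, np.float64(0.00024))
M 0.098 (array([0.5925, 0.0255, 0.0658]), 98, np.float64(0.00023))
```

Emit:
{"name": "move_arm", "arguments": {
  "commands": "0 0 0 -0.015 0 0 0.035; 0 0 0 -0.04 0 0 0.04; 0 0 0 -0.07 0 0 0.04; 0 0 0 -0.1 0 0 0.04; 0 0 0 -0.13 0 0 0.04; 0 0 0 -0.14 0 0 0.04; 0 0 0 -0.14 0 0 0.04; 0 0 0 -0.14 0 0 0.04; 0 0 0 -0.14 0 0 0.04; 0 0 0 -0.14 0 0 0.04"
}}

```text
time: 15.55
tool_pos: [0.4872, 0.0244, 0.2117]
ee_rot: [0.504, 0.495, 0.505, -0.495]
wrist_force: [-0.6, 0.2, -1.1]
opening: 0.0402
```

Run:
```python
exec(open('st.py').read())
import json
im,p=snap('wrist','w9.png'); json.dump({k:np.array(v).tolist() for k,v in p.items()},open('w9.json','w'))
for z in(.093,.098,.104):print('M',z,rim(im,p,(.5925,.0255),z,.0658))
for z in(.08,.085,.09):print('L',z,rim(im,p,(.5915,.0255),z,.0728))
for z in (.056,): print('S',z,rim(im,p,(.513,.265),z,.0588))
cv2.imwrite('pics/w9b.png',cv2.resize(im[:290],(800,414),interpolation=cv2.INTER_CUBIC))
```

```text
15.55 [0.4872 0.0244 0.2117] [-0.59  0.21 -1.13] [0.003 0.127 0.001] 0.0402
heading now 1.13 turn x 0.0198 shift [0. 0. 0.] axis x [-1.6e-03  2.0e-04 -1.0e+00]
M 0.093 (array([0.5924, 0.0258, 0.067 ]), 86, np.float64(0.00018))
M 0.098 (array([0.5972, 0.0252, 0.0667]), 50, np.float64(0.00119))
M 0.104 (array([0.5973, 0.0257, 0.0667]), 69, np.float64(0.00127))
L 0.08 (array([0.5983, 0.0255, 0.0729]), 63, np.float64(0.0011))
L 0.085 (array([0.5951, 0.0228, 0.0723]), 52, np.float64(0.00066))
L 0.09 (array([0.5919, 0.0253, 0.0737]), 51, np.float64(0.00067))
S 0.056 (array([0.5129, 0.2648, 0.0592]), 94, np.float64(0.00032))
```

View pics/w9b.png

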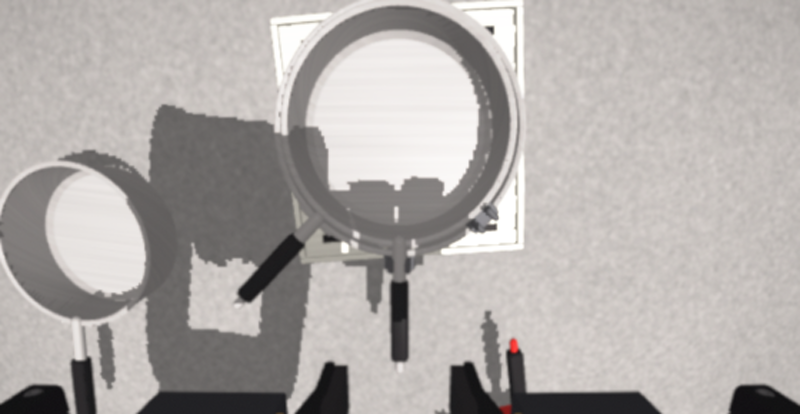

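The nest view shows the medium concentric in the large, its neck between the large's clip leaves at (400,262) and its own clip at (485,216). The small pan's rim is at (80,240) and its neck and grip run (79,330) to (83,375).

Run:
```python
from h import *
import json
p=json.load(open('w9.json'));im=cv2.imread('pics/w9.png')
print('Mgrip',grip(im,p,(268,195,292,256),.094))
k=plane(p,(339.5,151),.103)[:2];m=np.array([.5924,.0257]);print('Mclip',k,np.hypot(*(k-m)),np.degrees(np.arctan2(*(k-m)[::-1]))%360)
g=grip(im,p,(45,245,70,268),.056);print(g)
a,b=plane(p,(55.3,231),.058)[:2],plane(p,(58,262),.060)[:2]
c=np.array([.5129,.2648]); 
for q in(a,b,g[1]): d=q-c;print(np.degrees(np.arctan2(d[1],d[0])),np.hypot(*d))
H=np.radians(172);toolshift(status.state(),[*(c+.103*np.array([np.cos(H),np.sin(H)])),.19],-8)
```

```text
Mgrip (266, array([0.4866, 0.0234], dtype=float32), np.float32(-1.98), array([[0.4504, 0.0247],
       [0.4998, 0.023 ]], dtype=float32))
Mclip [ 0.54391862 -0.02603858] 0.07090363394001799 226.86148889858106
(107, array([0.4145, 0.2722], dtype=float32), np.float32(-8.05), array([[0.4033, 0.2738],
       [0.4233, 0.271 ]], dtype=float32))
176.60645974488816 0.06425874917268681
176.05179469035315 0.10107681436363895
175.6992733222848 0.09867786075493794
heading now 1.13 turn x 0.1594 shift [ 0.022  -0.0714 -0.2562] axis x [-1.2e-03  1.0e-04 -1.0e+00]
```

Emit:
{"name": "move_arm", "arguments": {
  "commands": "0.01 0 0 0 -0.005 -0.02 0.04; 0.03 0 0 0.002 -0.015 -0.06 0.04; 0.05 0 0 0.004 -0.03 -0.11 0.04; 0.08 0 0 0.008 -0.045 -0.16 0.04; 0.1 0 0 0.014 -0.06 -0.21 0.04; 0.12 0 0 0.02 -0.068 -0.24 0.04; 0.124 0 0 0.022 -0.071 -0.252 0.04; 0.124 0 0 0.022 -0.071 -0.252 0.04; 0.124 0 0 0.022 -0.071 -0.252 0.04; 0.124 0 0 0.022 -0.071 -0.252 0.04"
}}

```text
time: 16.85
tool_pos: [0.4124, 0.274, 0.1908]
ee_rot: [0.473, 0.526, 0.473, -0.526]
wrist_force: [0.4, -0.4, -0.3]
opening: 0.0402
```

Run:
```python
exec(open('st.py').read())
import json
im,p=snap('wrist','w10.png'); json.dump({k:np.array(v).tolist() for k,v in p.items()},open('w10.json','w'))
r=rim(im,p,(.5129,.2648),.056,.0588);print('S',r); c=r[0][:2]
u=proj(p,np.r_[c+.11*np.array([-np.cos(.105),np.sin(.105)]),.06]);print(u)
x,y=u.astype(int)
m=np.zeros(im.shape[:2],np.uint8)
for row in range(y-40,y+22,4):
    v=im[row,x-25:x+25].max(1); k=np.where(v<45)[0]; print(row,(k.min()+x-25,k.max()+x-25,len(k)) if len(k) else None, v[::5])
cv2.imwrite('pics/w10c.png',cv2.resize(im[100:300,180:400],None,fx=3,fy=3))
```

```text
16.85 [0.4124 0.274  0.1908] [ 0.39 -0.38 -0.35] [ 0.007  0.129 -0.031] 0.0402
heading now -6.06 turn x -0.1057 shift [0. 0. 0.] axis x [ 4.e-04 -1.e-04 -1.e+00]
S (array([0.5129, 0.2651, 0.0593]), 142, np.float64(0.00018))
[276.55761072 216.47554427]
176 None [117 115 115 133 122 134 118 118 114 118]
180 None [118 117 114 118 122 134 121 119 115 114]
184 None [116 114 114 119 122 134 120 115 116 117]
188 None [115 117 114 115 123 134 119 112 112 137]
192 None [114 114 114 115 124 133 115 114 114 120]
196 None [114 117 117 115  62  84 102 121 115 119]
200 (np.int64(270), np.int64(279), 10) [117 115 115 113  30  30 167 222 171 207]
204 (np.int64(270), np.int64(279), 10) [118 115 114 114  31  30 167 220 217 225]
208 (np.int64(270), np.int64(279), 10) [117 113 117 113  31  31 176 216 220 219]
212 (np.int64(270), np.int64(279), 10) [114 115 116 118  31  31 176 216 214 218]
216 (np.int64(270), np.int64(279), 10) [113 116 115 114  30  32 167 218 218 222]
220 (np.int64(270), np.int64(279), 10) [116 116 115 116  30  31 174 219 218 220]
224 (np.int64(270), np.int64(272), 3) [115 114 117 115  34  65 178 223 220 220]
228 (np.int64(270), np.int64(273), 4) [117 114 118 116  31  66 180 221 223 220]
232 (np.int64(270), np.int64(276), 7) [117 115 116 113  31  39 185 218 217 215]
236 (np.int64(270), np.int64(276), 7) [116 119 115 115  30  35 176 222 225 220]
```

View pics/w10c.png

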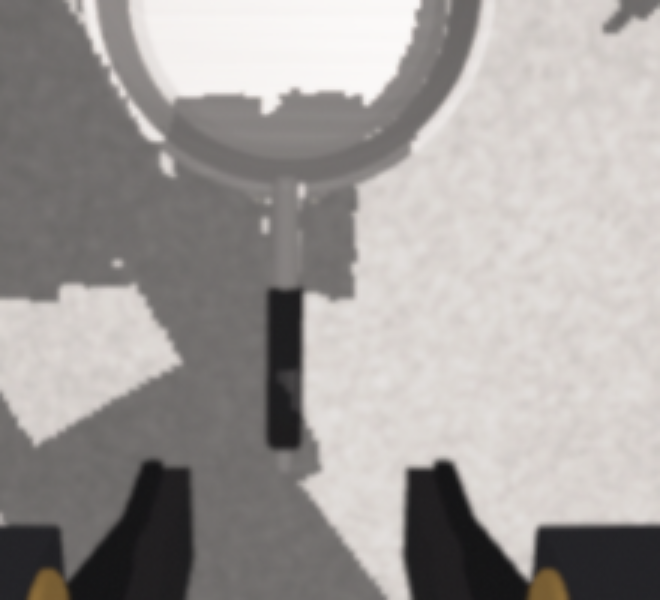

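The small pan's grip runs straight down the picture at x ≈ 275 (rows 197–250), about 4 px left of the jaws' mid-plane. Its heading matches the tool's.

Run:
```python
from h import *
import json
p=json.load(open('w10.json'))
c=np.array([.5129,.2651])
for u in((274.8,198),(274.8,216),(274.8,248)):
    q=plane(p,u,.059)[:2];d=q-c;print(q,np.degrees(np.arctan2(d[1],d[0])),np.hypot(*d))
a=plane(p,(274.8,198),.059)[:2];b=plane(p,(274.8,248),.059)[:2];d=b-a;print(np.degrees(np.arctan2(d[1],d[0])))
h=np.radians(174.4);toolshift(status.state(),[*(c+.103*np.array([np.cos(h),np.sin(h)])),.054-.019],-5.6)
```

```text
[0.42171467 0.27635514] 172.96348688373067 0.09187732657239654
[0.40384742 0.27830948] 173.09344176268468 0.10984969170283793
[0.37042017 0.28197048] 173.24727098961597 0.1434751328708141
173.75256326544428
heading now -6.05 turn x -0.0079 shift [ 0.1558 -0.0021 -0.0008] axis x [ 4.e-04  0.e+00 -1.e+00]
```

Emit:
{"name": "move_arm", "arguments": {
  "commands": "0.008 0 0 0.03 -0.002 -0.003 0.04; 0.008 0 0 0.07 -0.002 -0.003 0.04; 0.008 0 0 0.11 -0.002 -0.003 0.04; 0.008 0 0 0.14 -0.002 -0.003 0.04; 0.008 0 0 0.156 -0.002 -0.003 0.04; 0.008 0 0 0.156 -0.002 -0.003 0.04; 0.008 0 0 0.156 -0.002 -0.003 0.0; 0.008 0 0 0.156 -0.002 -0.003 0.0; 0.008 0 0 0.156 -0.002 -0.003 0.0; 0.008 0 0 0.156 -0.002 -0.003 0.0",
  "grip_force": 60
}}

```text
time: 18.15
tool_pos: [0.4104, 0.2783, 0.0351]
ee_rot: [0.471, 0.528, 0.471, -0.527]
wrist_force: [-0.7, 0.1, 3.5]
opening: 0.0115
```

Run:
```python
exec(open('st.py').read())
im,p=snap('wrist','w11.png')
print('S',rim(im,p,(.5129,.2651),.056,.0588))
```

```text
18.15 [0.4104 0.2783 0.0351] [-0.73  0.08  3.52] [ 0.043  0.177 -0.011] 0.0115
heading now -6.43 turn x -0.1122 shift [0. 0. 0.] axis x [ 8.e-04  4.e-04 -1.e+00]
S (array([0.5135, 0.2651, 0.0593]), 97, np.float64(0.00029))
```

Emit:
{"name": "move_arm", "arguments": {
  "commands": "0 0 0 -0.005 0 0 0; 0 0 0 -0.015 0 0 0; 0 0 0 -0.03 0 0 0; 0 0 0 -0.05 0 0 0; 0 0 0 -0.075 0 0 0; 0 0 0 -0.1 0 0 0; 0 0 0 -0.12 0 0 0; 0 0 0 -0.135 0 0 0; 0 0 0 -0.14 0 0 0; 0 0 0 -0.14 0 0 0"
}}

```text
time: 19.45
tool_pos: [0.41, 0.2781, 0.1745]
ee_rot: [-0.471, -0.527, -0.471, 0.527]
wrist_force: [0.7, 0.2, -2.6]
opening: 0.0111
```

Run:
```python
exec(open('st.py').read())
im,p=snap('wrist','w12.png')
dz=s['tool_pos'][2]-.035
for k in(0,-.004): print('S',rim(im,p,s['tool_pos'][:2]+[.1025,-.012],.056+dz+k,.0588))
h=np.radians(226.2);T=np.array([.5924,.0257])+.103*np.array([np.cos(h),np.sin(h)]);print(T)
toolshift(s,[*T,.18],46.2)
```

```text
19.45 [0.41   0.2781 0.1745] [ 0.66  0.24 -2.58] [0.071 0.319 0.009] 0.0111
heading now -6.43 turn x -0.1122 shift [0. 0. 0.] axis x [-0.  0. -1.]
S (array([0.5123, 0.2651, 0.0585]), 92, np.float64(0.0002))
S (array([0.5128, 0.265 , 0.0602]), 100, np.float64(0.00033))
[ 0.52110925 -0.0486413 ]
heading now -6.43 turn x -0.9185 shift [-0.0055  0.147   0.3122] axis x [-0.  0. -1.]
```

Emit:
{"name": "move_arm", "arguments": {
  "commands": "-0.05 0 0 -0.005 0.008 0.017 0; -0.16 0 0 -0.005 0.025 0.053 0; -0.28 0 0 -0.005 0.045 0.095 0; -0.4 0 0 -0.005 0.065 0.137 0; -0.53 0 0 -0.005 0.085 0.18 0; -0.66 0 0 -0.005 0.105 0.223 0; -0.78 0 0 -0.005 0.125 0.265 0; -0.87 0 0 -0.005 0.139 0.295 0; -0.918 0 0 -0.005 0.147 0.312 0; -0.918 0 0 -0.005 0.147 0.312 0"
}}

```text
time: 20.75
tool_pos: [0.5208, -0.0494, 0.1784]
ee_rot: [0.655, 0.265, 0.656, -0.265]
wrist_force: [-0.1, 0.2, -2.1]
opening: 0.0114
```

Run:
```python
exec(open('st.py').read())
im,p=snap('wrist','w13.png')
s=status.state()
dz=s['tool_pos'][2]-.035
for k in(0,-.002): print('S',rim(im,p,(.5924,.0257),.056+dz+k,.0588))
h=np.radians(226.2);T=np.array([.5924,.0257])+.103*np.array([np.cos(h),np.sin(h)]);print(T)
toolshift(s,[*T,.1],46.2)
```

```text
20.75 [ 0.5208 -0.0494  0.1784] [-0.12  0.16 -2.15] [-0.11   0.194 -0.004] 0.0114
heading now 46.02 turn x 0.8032 shift [0. 0. 0.] axis x [-2.e-03  1.e-04 -1.e+00]
S (array([0.5888, 0.0204, 0.0585]), 73, np.float64(0.00087))
S (array([0.5897, 0.0211, 0.0591]), 84, np.float64(0.00084))
[ 0.52110925 -0.0486413 ]
heading now 46.04 turn x -0.0028 shift [0.0784 0.0003 0.0007] axis x [-2.1e-03  6.0e-04 -1.0e+00]
```

Emit:
{"name": "move_arm", "arguments": {
  "commands": "-0.003 0 0 0.012 0 0.0005 0; -0.003 0 0 0.024 0 0.0005 0; -0.003 0 0 0.036 0 0.0005 0; -0.003 0 0 0.048 0 0.0005 0; -0.003 0 0 0.058 0 0.0005 0; -0.003 0 0 0.066 0 0.0005 0; -0.003 0 0 0.074 0 0.0005 0; -0.003 0 0 0.08 0 0.0005 0; -0.003 0 0 0.082 0 0.0005 0; -0.003 0 0 0.082 0 0.0005 0"
}}

```text
time: 22.05
tool_pos: [0.5216, -0.0487, 0.0976]
ee_rot: [0.656, 0.263, 0.656, -0.263]
wrist_force: [-0.4, -0.4, -2.9]
opening: 0.0112
```

Run:
```python
exec(open('st.py').read())
im,p=snap('wrist','w14.png')
cv2.imwrite('pics/w14c.png',cv2.resize(im[40:300,120:440],None,fx=2.3,fy=2.3,interpolation=cv2.INTER_CUBIC))
```

```text
22.05 [ 0.5216 -0.0487  0.0976] [-0.37 -0.44 -2.9 ] [-0.194  0.182 -0.011] 0.0112
heading now 46.34 turn x 0.8087 shift [0. 0. 0.] axis x [ 0.  0. -1.]
```

View pics/w14c.png

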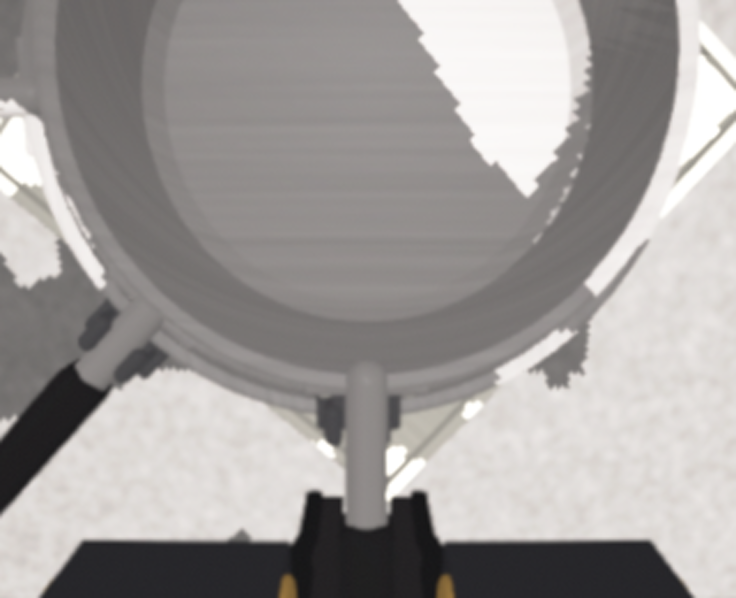

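The small is going into the medium. Its neck (crop x 346–386, centre 366) sits about 7 px, or 1.5 mm, right of the clip's leaves (318–400, centre 359). I'll shift left 1.5 mm and press.

Emit:
{"name": "move_arm", "arguments": {
  "commands": "0 0 0 0.001 0 -0.0015 0; 0 0 0 0.003 0 -0.0015 0; 0 0 0 0.005 0 -0.0015 0; 0 0 0 0.007 0 -0.0015 0; 0 0 0 0.009 0 -0.0015 0; 0 0 0 0.011 0 -0.0015 0; 0 0 0 0.013 0 -0.0015 0; 0 0 0 0.015 0 -0.0015 0; 0 0 0 0.016 0 -0.0015 0; 0 0 0 0.016 0 -0.0015 0"
}}

```text
time: 23.35
tool_pos: [0.5207, -0.0476, 0.0819]
ee_rot: [0.657, 0.263, 0.656, -0.263]
wrist_force: [-3.0, 1.0, 5.7]
opening: 0.0114
```

```bash
python3 st.py
```

```text
23.35 [ 0.5207 -0.0476  0.0819] [-3.01  0.99  5.66] [0.341 0.642 0.087] 0.0114
heading now 46.35 turn x 0.8089 shift [0. 0. 0.] axis x [ 3.e-04  1.e-04 -1.e+00]
```

Emit:
{"name": "move_arm", "arguments": {
  "commands": "0 0 0 0.001 0 -0.0005 0; 0 0 0 0.002 0 -0.001 0; 0 0 0 0.003 0 -0.001 0; 0 0 0 0.004 0 -0.001 0; 0 0 0 0.005 0 -0.001 0; 0 0 0 0.005 0 -0.001 0; 0 0 0 0.005 0 -0.001 0; 0 0 0 0.005 0 -0.001 0; 0 0 0 0.005 0 -0.001 0; 0 0 0 0.005 0 -0.001 0"
}}

```text
time: 24.6
tool_pos: [0.5212, -0.0475, 0.0782]
ee_rot: [0.658, 0.263, 0.655, -0.263]
wrist_force: [-2.9, 0.9, 9.0]
opening: 0.0112
```

```bash
python3 st.py
```

```text
24.6 [ 0.5212 -0.0475  0.0782] [-2.93  0.93  8.97] [0.108 0.466 0.08 ] 0.0112
heading now 46.34 turn x 0.8087 shift [0. 0. 0.] axis x [ 3.e-03 -9.e-04 -1.e+00]
```

Emit:
{"name": "move_arm", "arguments": {
  "commands": "0 0 0 0.001 0 0 0; 0 0 0 0.002 0 0 0; 0 0 0 0.003 0 0 0; 0 0 0 0.004 0 0 0; 0 0 0 0.0045 0 0 0; 0 0 0 0.0045 0 0 0; 0 0 0 0.0045 0 0 0; 0 0 0 0.0045 0 0 0; 0 0 0 0.0045 0 0 0; 0 0 0 0.0045 0 0 0"
}}

```text
time: 25.85
tool_pos: [0.5214, -0.0476, 0.0743]
ee_rot: [0.658, 0.263, 0.655, -0.263]
wrist_force: [-5.9, 0.9, 13.1]
opening: 0.0113
```

```bash
python3 st.py
```

```text
25.85 [ 0.5214 -0.0476  0.0743] [-5.93  0.86 13.13] [0.265 0.653 0.121] 0.0113
heading now 46.34 turn x 0.8088 shift [0. 0. 0.] axis x [ 0.0035 -0.0012 -1.    ]
```

Emit:
{"name": "move_arm", "arguments": {
  "commands": "0 0 0 -0.002 0 0 0; 0 0 0 -0.004 0 0 0; 0 0 0 -0.006 0 0 0; 0 0 0 -0.008 0 0 0; 0 0 0 -0.01 0 0 0; 0 0 0 -0.011 0 0 0; 0 0 0 -0.011 0 0 0.02; 0 0 0 -0.011 0 0 0.03; 0 0 0 -0.011 0 0 0.03; 0 0 0 -0.011 0 0 0.03"
}}

```text
time: 27.1
tool_pos: [0.5195, -0.0469, 0.0827]
ee_rot: [0.656, 0.263, 0.657, -0.263]
wrist_force: [-0.2, 0.2, -0.3]
opening: 0.0291
```

```bash
python3 st.py
```

```text
27.1 [ 0.5195 -0.0469  0.0827] [-0.2   0.18 -0.34] [ 0.     0.033 -0.039] 0.0291
heading now 46.34 turn x 0.8088 shift [0. 0. 0.] axis x [-5.e-04  2.e-04 -1.e+00]
```

Emit:
{"name": "move_arm", "arguments": {
  "commands": "0 0 0 -0.015 0 0 0.03; 0 0 0 -0.04 0 0 0.04; 0 0 0 -0.07 -0.02 0 0.04; 0 0 0 -0.1 -0.04 0 0.04; 0 0 0 -0.13 -0.06 0 0.04; 0 0 0 -0.14 -0.06 0 0.04; 0 0 0 -0.14 -0.06 0 0.04; 0 0 0 -0.14 -0.06 0 0.04; 0 0 0 -0.14 -0.06 0 0.04; 0 0 0 -0.14 -0.06 0 0.04"
}}

```text
time: 28.35
tool_pos: [0.478, -0.09, 0.2221]
ee_rot: [0.656, 0.263, 0.657, -0.263]
wrist_force: [-0.3, 0.4, 0.5]
opening: 0.0401
```

Run:
```python
exec(open('st.py').read())
import json
ims=[]
for n in('wrist','side','scene'):
    im,p=snap(n,'f_'+n+'.png'); json.dump({k:np.array(v).tolist() for k,v in p.items()},open('f_'+n+'.json','w')); ims.append((im,p))
im,p=ims[0]
for z in(.095,.1,.104):print('S',z,rim(im,p,(.593,.026),z,.0588,.005))
for z in(.09,.094,.098):print('M',z,rim(im,p,(.5925,.0258),z,.0658,.004))
def c(im,X,w,sz):
    pass
u=proj(ims[1][1],np.array([.57,.01,.1])).astype(int)
A=cv2.resize(im[20:300,120:440],(400,350)); x,y=u; B=cv2.resize(ims[1][0][y-50:y+50,x-57:x+57],(400,350),interpolation=cv2.INTER_CUBIC)
u2=proj(p,np.array([.593-.051,.026-.053,.1])).astype(int);u3=proj(p,np.array([.593-.08,.024,.1])).astype(int);print(u,u2,u3)
C=cv2.resize(im[u2[1]-25:u2[1]+25,u2[0]-40:u2[0]+40],(400,250),interpolation=cv2.INTER_CUBIC);D=cv2.resize(im[u3[1]-25:u3[1]+25,u3[0]-40:u3[0]+40],(400,250),interpolation=cv2.INTER_CUBIC)
cv2.imwrite('pics/fin.png',np.vstack([np.hstack([A,B]),np.hstack([C,D])]))
```

```text
28.35 [ 0.478  -0.09    0.2221] [-0.26  0.42  0.52] [0.002 0.098 0.005] 0.0401
heading now 46.36 turn x 0.8092 shift [0. 0. 0.] axis x [-1.6e-03  6.0e-04 -1.0e+00]
S 0.095 (array([0.5941, 0.0279, 0.061 ]), 43, np.float64(0.00015))
S 0.1 (array([0.5931, 0.0269, 0.0598]), 43, np.float64(4e-05))
S 0.104 (array([0.5923, 0.0261, 0.059 ]), 42, np.float64(4e-05))
M 0.09 (array([0.594 , 0.0231, 0.0637]), 38, np.float64(0.00021))
M 0.094 (array([0.5932, 0.0212, 0.0617]), 37, np.float64(0.00023))
M 0.098 (array([0.5957, 0.0302, 0.071 ]), 20, np.float64(0.00039))
[286 208] [281 108] [214  87]
```

View pics/fin.png

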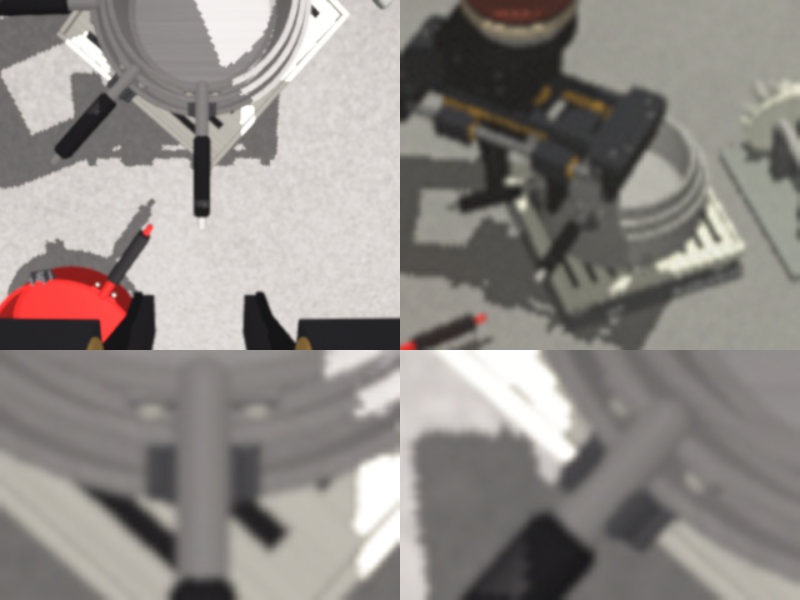

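The two enlarged clip views show each neck lying symmetrically between its clip's dark leaves, and the fingers are clear. One view can't settle the heights, so I'll take a second wrist view and triangulate the grip ends for tilt and height.

Emit:
{"name": "move_arm", "arguments": {
  "commands": "0 0 0 0 0 -0.02 0.04; 0 0 0 0 0 -0.04 0.04; 0 0 0 0 0 -0.06 0.04; 0 0 0 0 0 -0.08 0.04; 0 0 0 0 0 -0.1 0.04; 0 0 0 0 0 -0.12 0.04; 0 0 0 0 0 -0.12 0.04; 0 0 0 0 0 -0.12 0.04; 0 0 0 0 0 -0.12 0.04; 0 0 0 0 0 -0.12 0.04"
}}

```text
time: 29.75
tool_pos: [0.3918, -0.0079, 0.223]
ee_rot: [0.656, 0.263, 0.656, -0.263]
wrist_force: [0.2, -0.0, 0.4]
opening: 0.0398
```

Run:
```python
from h import *
import json
im2,p2=snap('wrist','f2.png'); im1=cv2.imread('pics/f_wrist.png');p1=json.load(open('f_wrist.json'))
json.dump({k:np.array(v).tolist() for k,v in p2.items()},open('f2.json','w'))
O=np.array([.5925,.0258])
def endpts(im,p,head,z):
    h=np.radians(head);d=np.array([np.cos(h),np.sin(h)]);pts=np.array([proj(p,np.r_[O+r*d,z]) for r in(.09,.118,.146)])
    m=((im.max(2)<60)*255).astype(np.uint8); mask=np.zeros_like(m); cv2.line(mask,*[tuple(map(int,q)) for q in pts[[0,2]]],255,26)
    n,l,st,cc=cv2.connectedComponentsWithStats(m&mask); 
    k=1+st[1:,4].argmax(); q=cv2.findNonZero((l==k).astype(np.uint8)); r=cv2.minAreaRect(q); b=cv2.boxPoints(r)
    b=b[np.argsort(np.linalg.norm(b-pts[0],axis=1))]; return b[:2].mean(0),b[2:].mean(0),r[1],st[k,4]
for n,h,z in(('small',226.3,.101),('medium',181.2,.093),('large',136.15,.084)):
    a=endpts(im1,p1,h,z);b=endpts(im2,p2,h,z);print(n,a,b)
    for i in(0,1):
        X,e=tri(p1,a[i],p2,b[i]);print('   ',X.round(4),e.round(4),np.hypot(*(X[:2]-O)).round(4))
```

```text
small (array([281., 129.], dtype=float32), array([281., 192.], dtype=float32), (63.0, 12.0), np.int32(666)) (array([418.79904, 130.46928], dtype=float32), array([412.5851 , 191.36583], dtype=float32), (14.19161319732666, 61.21274948120117), np.int32(547))
    [ 0.5298 -0.0391  0.106 ] 0.0003 0.0903
    [ 0.4926 -0.0783  0.1079] 0.0005 0.1442
medium (array([207.32411,  98.51033], dtype=float32), array([167.26894, 143.5724 ], dtype=float32), (14.616005897521973, 60.29102325439453), np.int32(853)) (array([343.5,  97.5], dtype=float32), array([299., 142.], dtype=float32), (12.727920532226562, 62.93250274658203), np.int32(747))
    [0.5014 0.0241 0.0918] 0.0008 0.0912
    [0.4471 0.0228 0.0935] 0.0007 0.1455
large (array([174.76561 ,  22.436943], dtype=float32), array([111.16817 ,  24.708282], dtype=float32), (15.918421745300293, 63.63799285888672), np.int32(960)) (array([312.90997 ,  21.232128], dtype=float32), array([248.87512 ,  19.869686], dtype=float32), (64.0493392944336, 16.336729049682617), np.int32(694))
    [0.5256 0.089  0.0815] 0.0 0.0921
    [0.4858 0.1262 0.0864] 0.0007 0.1465
```

The grips stand at 84 mm (large), 92.7 mm (medium) and 107 mm (small). Medium over large is 8.7 mm against 8 due, so it is home. Small over medium is 14.3 mm against 8 due, so the small still sits on the lips. The force record agrees: I stopped at 15 N and saw no drop. I'll regrasp the small's handle and press harder, as far as the medium needed.

Emit:
{"name": "move_arm", "arguments": {
  "commands": "0 0 0 0 0.01 0.03 0.04; 0 0 0 0 0.03 0.07 0.04; 0 0 0 0.01 0.05 0.11 0.04; 0 0 0 0.04 0.059 0.12 0.04; 0 0 0 0.08 0.06 0.12 0.04; 0 0 0 0.115 0.06 0.12 0.04; 0 0 0 0.137 0.06 0.12 0.04; 0 0 0 0.137 0.06 0.12 0.0; 0 0 0 0.137 0.06 0.12 0.0; 0 0 0 0.137 0.06 0.12 0.0",
  "grip_force": 60
}}

```text
time: 31.05
tool_pos: [0.5209, -0.0473, 0.0876]
ee_rot: [0.657, 0.263, 0.655, -0.263]
wrist_force: [0.9, 0.3, -0.3]
opening: 0.0177
```

```bash
python3 st.py
```

```text
31.05 [ 0.5209 -0.0473  0.0876] [ 0.95  0.26 -0.29] [-0.009  0.072  0.012] 0.0177
heading now 46.34 turn x 0.8088 shift [0. 0. 0.] axis x [ 2.6e-03 -6.0e-04 -1.0e+00]
```

Emit:
{"name": "move_arm", "arguments": {
  "commands": "0 0 0 0 0 0 0; 0 0 0 0 0 0 0; 0 0 0 0 0 0 0; 0 0 0 0.002 0 0 0; 0 0 0 0.004 0 0 0; 0 0 0 0.006 0 0 0; 0 0 0 0.008 0 0 0; 0 0 0 0.01 0 0 0; 0 0 0 0.01 0 0 0; 0 0 0 0.01 0 0 0"
}}

```text
time: 32.3
tool_pos: [0.5208, -0.0475, 0.0776]
ee_rot: [0.657, 0.263, 0.656, -0.263]
wrist_force: [-1.7, -2.9, 10.6]
opening: 0.0115
```

```bash
python3 st.py
```

```text
32.3 [ 0.5208 -0.0475  0.0776] [-1.66 -2.94 10.56] [-0.232  0.101 -0.054] 0.0115
heading now 46.35 turn x 0.8089 shift [0. 0. 0.] axis x [ 0.0021 -0.001  -1.    ]
```

Emit:
{"name": "move_arm", "arguments": {
  "commands": "0 0 0 0.001 0 0 0; 0 0 0 0.002 0 0 0; 0 0 0 0.003 0 0 0; 0 0 0 0.004 0 0 0; 0 0 0 0.005 0 0 0; 0 0 0 0.005 0 0 0; 0 0 0 0.005 0 0 0; 0 0 0 0.005 0 0 0; 0 0 0 0.005 0 0 0; 0 0 0 0.005 0 0 0"
}}

```text
time: 33.55
tool_pos: [0.5212, -0.0476, 0.0733]
ee_rot: [0.657, 0.263, 0.655, -0.263]
wrist_force: [-2.8, -3.4, 15.9]
opening: 0.0111
```

```bash
python3 st.py
```

```text
33.55 [ 0.5212 -0.0476  0.0733] [-2.84 -3.39 15.87] [-0.118  0.32   0.04 ] 0.0111
heading now 46.35 turn x 0.809 shift [0. 0. 0.] axis x [ 0.0028 -0.0011 -1.    ]
```

Emit:
{"name": "move_arm", "arguments": {
  "commands": "0 0 0 0.001 0 0 0; 0 0 0 0.002 0 0 0; 0 0 0 0.003 0 0 0; 0 0 0 0.004 0 0 0; 0 0 0 0.004 0 0 0; 0 0 0 0.004 0 0 0; 0 0 0 0.004 0 0 0; 0 0 0 0.004 0 0 0; 0 0 0 0.004 0 0 0; 0 0 0 0.004 0 0 0"
}}

```text
time: 34.8
tool_pos: [0.5205, -0.0483, 0.0687]
ee_rot: [0.657, 0.262, 0.656, -0.263]
wrist_force: [-3.1, -6.0, 12.9]
opening: 0.0111
```

```bash
python3 st.py
```

```text
34.8 [ 0.5205 -0.0483  0.0687] [-3.11 -6.01 12.94] [-0.634  0.332 -0.011] 0.0111
heading now 46.35 turn x 0.8089 shift [0. 0. 0.] axis x [ 0.0013 -0.0022 -1.    ]
```

The force fell from 15.9 to 12.9 N while sinking 4.6 mm further, so it snapped through. I'll unload, release, and re-measure from two wrist positions.

Emit:
{"name": "move_arm", "arguments": {
  "commands": "0 0 0 -0.002 0 0 0; 0 0 0 -0.004 0 0 0; 0 0 0 -0.006 0 0 0; 0 0 0 -0.008 0 0 0; 0 0 0 -0.009 0 0 0; 0 0 0 -0.0095 0 0 0; 0 0 0 -0.0095 0 0 0.02; 0 0 0 -0.0095 0 0 0.03; 0 0 0 -0.0095 0 0 0.03; 0 0 0 -0.0095 0 0 0.03"
}}

```text
time: 36.05
tool_pos: [0.5193, -0.0466, 0.0761]
ee_rot: [0.656, 0.263, 0.657, -0.263]
wrist_force: [0.4, 0.6, -0.3]
opening: 0.0294
```

```bash
python3 st.py
```

```text
36.05 [ 0.5193 -0.0466  0.0761] [ 0.39  0.58 -0.32] [-0.033  0.133  0.003] 0.0294
heading now 46.36 turn x 0.8091 shift [0. 0. 0.] axis x [-1.e-03  4.e-04 -1.e+00]
```

Emit:
{"name": "move_arm", "arguments": {
  "commands": "0 0 0 -0.015 0 0 0.03; 0 0 0 -0.04 0 0 0.04; 0 0 0 -0.07 -0.02 0 0.04; 0 0 0 -0.1 -0.04 0 0.04; 0 0 0 -0.13 -0.06 0 0.04; 0 0 0 -0.14 -0.06 0 0.04; 0 0 0 -0.14 -0.06 0 0.04; 0 0 0 -0.14 -0.06 0 0.04; 0 0 0 -0.14 -0.06 0 0.04; 0 0 0 -0.14 -0.06 0 0.04"
}}

```text
time: 37.3
tool_pos: [0.478, -0.09, 0.2156]
ee_rot: [0.656, 0.263, 0.657, -0.263]
wrist_force: [-0.4, -0.2, -0.5]
opening: 0.04
```

Run:
```python
exec(open('st.py').read())
import json
im,p=snap('wrist','g1.png'); json.dump({k:np.array(v).tolist() for k,v in p.items()},open('g1.json','w'))
for z in(.096,.1,.104):print('S',z,rim(im,p,(.593,.026),z,.0588,.005))
```

```text
37.3 [ 0.478  -0.09    0.2156] [-0.37 -0.22 -0.46] [0.036 0.043 0.002] 0.04
heading now 46.37 turn x 0.8092 shift [0. 0. 0.] axis x [-1.6e-03  6.0e-04 -1.0e+00]
S 0.096 (array([0.5931, 0.0272, 0.0606]), 42, np.float64(0.00015))
S 0.1 (array([0.5922, 0.0264, 0.0599]), 41, np.float64(9e-05))
S 0.104 (array([0.5914, 0.0256, 0.059 ]), 41, np.float64(6e-05))
```

Emit:
{"name": "move_arm", "arguments": {
  "commands": "0 0 0 0 0 -0.02 0.04; 0 0 0 0 0 -0.04 0.04; 0 0 0 0 0 -0.06 0.04; 0 0 0 0 0 -0.08 0.04; 0 0 0 0 0 -0.1 0.04; 0 0 0 0 0 -0.12 0.04; 0 0 0 0 0 -0.12 0.04; 0 0 0 0 0 -0.12 0.04; 0 0 0 0 0 -0.12 0.04; 0 0 0 0 0 -0.12 0.04"
}}

```text
time: 38.6
tool_pos: [0.3917, -0.0079, 0.2165]
ee_rot: [0.656, 0.263, 0.656, -0.263]
wrist_force: [0.0, 0.5, 0.0]
opening: 0.04
```

Run:
```python
from h import *
import json
im2,p2=snap('wrist','g2.png'); im1=cv2.imread('pics/g1.png');p1=json.load(open('g1.json'))
O=np.array([.5925,.0258])
def endpts(im,p,head,z):
    h=np.radians(head);d=np.array([np.cos(h),np.sin(h)]);pts=np.array([proj(p,np.r_[O+r*d,z]) for r in(.09,.118,.146)])
    m=((im.max(2)<60)*255).astype(np.uint8); mask=np.zeros_like(m); cv2.line(mask,*[tuple(map(int,q)) for q in pts[[0,2]]],255,26)
    n,l,st,cc=cv2.connectedComponentsWithStats(m&mask); 
    k=1+st[1:,4].argmax(); q=cv2.findNonZero((l==k).astype(np.uint8)); r=cv2.minAreaRect(q); b=cv2.boxPoints(r)
    b=b[np.argsort(np.linalg.norm(b-pts[0],axis=1))]; return b[:2].mean(0),b[2:].mean(0),r[1]
for n,h,z in(('small',226.3,.101),('medium',181.2,.093),('large',136.15,.084)):
    a=endpts(im1,p1,h,z);b=endpts(im2,p2,h,z)
    for i in(0,1):
        X,e=tri(p1,a[i],p2,b[i]);print(n,X.round(4),e.round(4),np.hypot(*(X[:2]-O)).round(4))
im3,p3=snap('scene','g_scene.png');im4,p4=snap('side','g_side.png')
for n,i,r in(('scene',im3,'scene0.png'),('side',im4,'side0.png')):
    d=cv2.absdiff(i,cv2.imread('pics/'+r)).max(2)
    q=dict(scene=dict(driver=(70,240,150,265),rotor=(225,288,312,328),bottle=(412,248,455,300)),side=dict(driver=(345,305,395,375)))[n]
    for k,(x0,y0,x1,y1) in q.items(): print(n,k,(d[y0:y1,x0:x1]>40).sum())
```

```text
small [ 0.5281 -0.0397  0.0992] 0.0002 0.0919
small [ 0.4914 -0.0783  0.096 ] 0.0005 0.1451
medium [0.5014 0.0251 0.0915] 0.0007 0.0911
medium [0.4472 0.0239 0.0936] 0.0006 0.1453
large [0.5257 0.0899 0.0812] 0.0001 0.0926
large [0.4862 0.127  0.0862] 0.0003 0.1468
scene driver 0
scene rotor 354
scene bottle 0
side driver 0
```

Small grip is down from 107 to 98 mm, so the neck is through. But inner 99.2 and outer 96.0 mm suggest the handle droops slightly, with the far rim perhaps lifted. I'll press lightly with shut fingers on the small's far rim and see where it meets them.

Emit:
{"name": "move_arm", "arguments": {
  "commands": "0 0 0 -0.01 0.02 0.012 0.01; 0 0 0 -0.01 0.05 0.03 0; 0 0 0 -0.01 0.09 0.05 0; 0 0 0 -0.01 0.13 0.072 0; 0 0 0 -0.01 0.17 0.094 0; 0 0 0 0 0.2 0.11 0; 0 0 0 0.03 0.22 0.122 0; 0 0 0 0.06 0.221 0.122 0; 0 0 0 0.085 0.221 0.122 0; 0 0 0 0.085 0.221 0.122 0"
}}

```text
time: 40.0
tool_pos: [0.6303, 0.0681, 0.1284]
ee_rot: [0.654, 0.262, 0.658, -0.264]
wrist_force: [-0.7, 0.3, -0.3]
opening: 0.0002
```

```bash
python3 st.py
```

```text
40.0 [0.6303 0.0681 0.1284] [-0.71  0.35 -0.35] [ 0.015 -0.    -0.062] 0.0002
heading now 46.34 turn x 0.8088 shift [0. 0. 0.] axis x [-5.9e-03  1.0e-04 -1.0e+00]
```

Emit:
{"name": "move_arm", "arguments": {
  "commands": "0 0 0 0.004 0 0 0; 0 0 0 0.009 0 0 0; 0 0 0 0.014 0 0 0; 0 0 0 0.018 0 0 0; 0 0 0 0.02 0 0 0; 0 0 0 0.022 0 0 0; 0 0 0 0.024 0 0 0; 0 0 0 0.024 0 0 0; 0 0 0 0.024 0 0 0; 0 0 0 0.024 0 0 0"
}}

```text
time: 41.25
tool_pos: [0.6324, 0.0681, 0.1077]
ee_rot: [0.656, 0.263, 0.656, -0.263]
wrist_force: [-0.1, 0.6, -0.7]
opening: 0.0004
```

```bash
python3 st.py
```

```text
41.25 [0.6324 0.0681 0.1077] [-0.05  0.56 -0.66] [0.025 0.119 0.059] 0.0004
heading now 46.34 turn x 0.8088 shift [0. 0. 0.] axis x [ 2.e-04 -0.e+00 -1.e+00]
```

Emit:
{"name": "move_arm", "arguments": {
  "commands": "0 0 0 0.001 0 0 0; 0 0 0 0.002 0 0 0; 0 0 0 0.003 0 0 0; 0 0 0 0.004 0 0 0; 0 0 0 0.005 0 0 0; 0 0 0 0.005 0 0 0; 0 0 0 0.005 0 0 0; 0 0 0 0.005 0 0 0; 0 0 0 0.005 0 0 0; 0 0 0 0.005 0 0 0"
}}

```text
time: 42.5
tool_pos: [0.6326, 0.0682, 0.1027]
ee_rot: [0.657, 0.263, 0.656, -0.263]
wrist_force: [1.9, 1.6, 3.1]
opening: 0.0006
```

```bash
python3 st.py
```

```text
42.5 [0.6326 0.0682 0.1027] [1.89 1.6  3.05] [ 0.279 -0.217 -0.025] 0.0006
heading now 46.34 turn x 0.8088 shift [0. 0. 0.] axis x [ 6.e-04  1.e-04 -1.e+00]
```

Emit:
{"name": "move_arm", "arguments": {
  "commands": "0 0 0 0.001 0 0 0; 0 0 0 0.002 0 0 0; 0 0 0 0.003 0 0 0; 0 0 0 0.004 0 0 0; 0 0 0 0.005 0 0 0; 0 0 0 0.006 0 0 0; 0 0 0 0.007 0 0 0; 0 0 0 0.007 0 0 0; 0 0 0 0.007 0 0 0; 0 0 0 0.007 0 0 0"
}}

```text
time: 43.75
tool_pos: [0.6337, 0.0688, 0.0967]
ee_rot: [0.657, 0.264, 0.656, -0.262]
wrist_force: [3.7, 4.2, 6.6]
opening: 0.0002
```

```bash
python3 st.py
```

```text
43.75 [0.6337 0.0688 0.0967] [3.66 4.15 6.61] [ 0.764 -0.547  0.023] 0.0002
heading now 46.34 turn x 0.8089 shift [0. 0. 0.] axis x [ 0.0032  0.0011 -1.    ]
```

The force rose only 3.5 N over 6 mm, against 7.5 N for the stand alone. So the far rim settled about 3 mm, to an unloaded height near 102 mm, where 102.5 is expected. I'll go up and re-measure.

Emit:
{"name": "move_arm", "arguments": {
  "commands": "0 0 0 -0.005 0 0 0; 0 0 0 -0.015 0 0 0; 0 0 0 -0.035 0 0 0; 0 0 0 -0.07 -0.02 -0.005 0; 0 0 0 -0.1 -0.06 -0.01 0; 0 0 0 -0.12 -0.1 -0.01 0; 0 0 0 -0.12 -0.14 -0.01 0; 0 0 0 -0.12 -0.18 -0.01 0; 0 0 0 -0.12 -0.2 -0.01 0; 0 0 0 -0.12 -0.2 -0.01 0"
}}

```text
time: 45.0
tool_pos: [0.4867, -0.0704, 0.2162]
ee_rot: [0.656, 0.264, 0.656, -0.264]
wrist_force: [0.8, -0.5, 0.5]
opening: 0.0001
```

```bash
cat > m.py <<'E'
from h import *
import json,sys
def save(n):
    im,p=snap('wrist',n+'.png'); json.dump({k:np.array(v).tolist() for k,v in p.items()},open(n+'.json','w'));return im,p
def load(n): return cv2.imread('pics/'+n+'.png'),json.load(open(n+'.json'))
O=np.array([.5925,.0258])
def endpts(im,p,head,z):
    h=np.radians(head);d=np.array([np.cos(h),np.sin(h)]);pts=np.array([proj(p,np.r_[O+r*d,z]) for r in(.09,.118,.146)])
    m=((im.max(2)<60)*255).astype(np.uint8); mask=np.zeros_like(m); cv2.line(mask,*[tuple(map(int,q)) for q in pts[[0,2]]],255,26)
    n,l,st,cc=cv2.connectedComponentsWithStats(m&mask); 
    k=1+st[1:,4].argmax(); r=cv2.minAreaRect(cv2.findNonZero((l==k).astype(np.uint8))); b=cv2.boxPoints(r)
    b=b[np.argsort(np.linalg.norm(b-pts[0],axis=1))]; return b[:2].mean(0),b[2:].mean(0)
def heights(A,B):
    for n,h,z in(('small',226.3,.101),('medium',181.2,.093),('large',136.15,.084)):
        a=endpts(*A,h,z);b=endpts(*B,h,z)
        print(n,[tri(A[1],a[i],B[1],b[i])[0].round(4).tolist() for i in(0,1)])
E
python3 - <<'E'
from m import *
A=save('k1');s=status.state();print(s['time'],s['tool_pos'].round(4))
for z in(.098,.102,.106):print('S',z,rim(*A,(.593,.026),z,.0588,.005))
toolshift(s,[.3917,-.0079,.2165],46.34)
E
```

```text
45.05 [ 0.4873 -0.0698  0.2161]
S 0.098 (array([0.5936, 0.0275, 0.0599]), 53, np.float64(4e-05))
S 0.102 (array([0.5929, 0.027 , 0.059 ]), 49, np.float64(4e-05))
S 0.106 (array([0.5927, 0.0267, 0.0584]), 34, np.float64(0.00019))
heading now 46.27 turn x -0.0012 shift [-0.0005 -0.0214 -0.1119] axis x [ 1.e-03  2.e-04 -1.e+00]
```

Emit:
{"name": "move_arm", "arguments": {
  "commands": "0 0 0 0 -0.003 -0.02 0; 0 0 0 0 -0.007 -0.04 0; 0 0 0 0 -0.011 -0.06 0; 0 0 0 0 -0.015 -0.08 0; 0 0 0 0 -0.02 -0.1 0; 0 0 0 0 -0.021 -0.112 0; 0 0 0 0 -0.021 -0.112 0; 0 0 0 0 -0.021 -0.112 0; 0 0 0 0 -0.021 -0.112 0; 0 0 0 0 -0.021 -0.112 0"
}}

```text
time: 46.3
tool_pos: [0.3917, -0.0078, 0.2155]
ee_rot: [0.656, 0.263, 0.656, -0.263]
wrist_force: [-0.7, -0.3, 1.1]
opening: 0.0008
```

Run:
```python
from m import *
B=save('k2');heights(load('k1'),B)
a,b=load('k1')
for n in('scene','side'):
    im,_=snap(n,'k_'+n+'.png')
# rotor check: compare bright-dark pattern shift between first and last scene pictures
A=cv2.cvtColor(cv2.imread('pics/scene0.png'),cv2.COLOR_BGR2GRAY)[285:330,220:315].astype(np.float32);C=cv2.cvtColor(cv2.imread('pics/k_scene.png'),cv2.COLOR_BGR2GRAY)[285:330,220:315].astype(np.float32)
print('rotor shift px',cv2.phaseCorrelate(A,C,cv2.createHanningWindow(A.shape[::-1],cv2.CV_32F)))
```

```text
small [[0.5295, -0.0386, 0.0994], [0.4919, -0.0767, 0.1005]]
medium [[0.5014, 0.0251, 0.0915], [0.4473, 0.0239, 0.0939]]
large [[0.5256, 0.0902, 0.082], [0.4866, 0.1273, 0.0864]]
rotor shift px ((0.10309204893389534, 0.42943610536422483), 0.8412008455506077)
```

Small over medium is now 7.9 mm (inner) and 6.6 mm (outer) against 8 due, so it is home and level within error. Medium over large is 9.5 and 7.5 mm, a possible slight droop. I'll give the same light press opposite the medium's handle, through the small's rim, to seat it.

Emit:
{"name": "move_arm", "arguments": {
  "commands": "0 0 0 -0.01 0.02 0.016 0; 0 0 0 -0.01 0.055 0.044 0; 0 0 0 -0.01 0.09 0.072 0; 0 0 0 -0.01 0.125 0.1 0; 0 0 0 -0.01 0.16 0.128 0; 0 0 0 0 0.19 0.152 0; 0 0 0 0.03 0.204 0.163 0; 0 0 0 0.07 0.204 0.163 0; 0 0 0 0.1 0.204 0.163 0; 0 0 0 0.106 0.204 0.163 0"
}}

```text
time: 47.7
tool_pos: [0.6482, 0.0276, 0.1063]
ee_rot: [0.654, 0.262, 0.658, -0.264]
wrist_force: [0.7, 0.1, 1.1]
opening: 0.0004
```

```bash
python3 st.py
```

```text
47.7 [0.6482 0.0276 0.1063] [0.7  0.08 1.12] [-0.003  0.078 -0.013] 0.0004
heading now 46.33 turn x 0.8087 shift [0. 0. 0.] axis x [-5.7e-03  4.0e-04 -1.0e+00]
```

Emit:
{"name": "move_arm", "arguments": {
  "commands": "0 0 0 0.001 0 0 0; 0 0 0 0.003 0 0 0; 0 0 0 0.005 0 0 0; 0 0 0 0.007 0 0 0; 0 0 0 0.009 0 0 0; 0 0 0 0.01 0 0 0; 0 0 0 0.011 0 0 0; 0 0 0 0.011 0 0 0; 0 0 0 0.011 0 0 0; 0 0 0 0.011 0 0 0"
}}

```text
time: 48.95
tool_pos: [0.6507, 0.0275, 0.0989]
ee_rot: [0.657, 0.263, 0.656, -0.263]
wrist_force: [1.8, 0.4, 3.7]
opening: 0.0006
```

```bash
python3 st.py
```

```text
48.95 [0.6507 0.0275 0.0989] [1.79 0.41 3.65] [ 0.036 -0.235 -0.037] 0.0006
heading now 46.34 turn x 0.8088 shift [0. 0. 0.] axis x [ 0.0011 -0.     -1.    ]
```

Emit:
{"name": "move_arm", "arguments": {
  "commands": "0 0 0 0.001 0 0 0; 0 0 0 0.002 0 0 0; 0 0 0 0.003 0 0 0; 0 0 0 0.004 0 0 0; 0 0 0 0.005 0 0 0; 0 0 0 0.006 0 0 0; 0 0 0 0.007 0 0 0; 0 0 0 0.007 0 0 0; 0 0 0 0.007 0 0 0; 0 0 0 0.007 0 0 0"
}}

```text
time: 50.2
tool_pos: [0.6509, 0.0275, 0.0931]
ee_rot: [0.657, 0.263, 0.656, -0.263]
wrist_force: [-2.0, 0.9, 11.4]
opening: 0.0005
```

```bash
python3 st.py
```

```text
50.2 [0.6509 0.0275 0.0931] [-2.02  0.92 11.38] [0.103 0.345 0.001] 0.0005
heading now 46.35 turn x 0.8089 shift [0. 0. 0.] axis x [ 1.4e-03 -1.0e-04 -1.0e+00]
```

The force rose 7.7 N over 5.8 mm, which is the stand's own stiffness. Nothing gave, so the pans are seated. I'll back off and take the last check.

Emit:
{"name": "move_arm", "arguments": {
  "commands": "0 0 0 -0.005 0 0 0; 0 0 0 -0.015 0 0 0; 0 0 0 -0.035 0 0 0; 0 0 0 -0.07 -0.02 -0.015 0; 0 0 0 -0.1 -0.06 -0.025 0; 0 0 0 -0.123 -0.1 -0.035 0; 0 0 0 -0.123 -0.14 -0.045 0; 0 0 0 -0.123 -0.18 -0.051 0; 0 0 0 -0.123 -0.183 -0.051 0; 0 0 0 -0.123 -0.183 -0.051 0"
}}

```text
time: 51.45
tool_pos: [0.4874, -0.0697, 0.2152]
ee_rot: [0.657, 0.263, 0.656, -0.263]
wrist_force: [0.7, 0.8, 0.6]
opening: 0.0005
```

Run:
```python
from m import *
A=save('n1');s=status.state();print(s['time'],s['tool_pos'].round(4))
heights(A,load('k2'))
for z in(.098,.102):print('S',z,rim(*A,(.593,.026),z,.0588,.005))
toolshift(s,[.3917,-.0079,.2165],46.34)
```

```text
51.5 [ 0.4876 -0.0694  0.215 ]
small [[0.5295, -0.0385, 0.0995], [0.492, -0.0765, 0.1005]]
medium [[0.5015, 0.0249, 0.0906], [0.4476, 0.0244, 0.0948]]
large [[0.5256, 0.0901, 0.0821], [0.4865, 0.1273, 0.0861]]
S 0.098 (array([0.5936, 0.0275, 0.0599]), 52, np.float64(0.00015))
S 0.102 (array([0.5929, 0.027 , 0.0591]), 50, np.float64(6e-05))
heading now 46.34 turn x -0.0001 shift [-0.0016 -0.0217 -0.1119] axis x [ 7.e-04  2.e-04 -1.e+00]
```

```bash
python3 -c "
from plant import workorder
print(workorder.hand_in())"
```

```text
the job is handed in; nothing more can be done
None
```

I nested the medium pan in the large and the small in the medium, both snapped through their clips. The job was handed in at about 51.5 s with the gripper clear of everything; no verdict was reported.

- **Medium:** I gripped it by the handle and pressed it in. The force fell from 13.0 to 11.5 N as it went through. Its grip finished 8.5–8.7 mm above the large's, against 8 mm due.
- **Small, first try:** I stopped at 13 N wrist force (about 15 N with its weight). It was still on the lips, with its grip about 14 mm above the medium's.
- **Small, second try:** I regrasped and pressed to about 16 N, and the force fell to 12.9 N as it snapped. The handle then drooped with the far rim about 3 mm up, so I pressed that rim lightly to seat it.
- **Last checks:** An 11 N press on the small's rim, opposite the medium's handle, met only the stand's own stiffness, so nothing gave. The small's rim stands at about 102 mm, against 102.5 mm expected.
- **Bystanders:** By picture comparison at the start and after the small was seated, the bottle and screwdriver areas were unchanged. More than 300 pixels differed around the rotor, which I put down to the arm's shadow; a shift check there gave under 0.5 px.
- **Less certain:** The small-to-medium grip gaps were 8.9 mm (inner) and 5.7 mm (outer), against 8 mm due. That scatter is about my measuring error of 1–2 mm, so level within 1.7° rests mainly on the press check.

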